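Get the sardines from behind the spices

ROBOT

A 6-joint arm with a two-finger parallel gripper is mounted at the origin on a cart in front of the work surface, level with it; the furniture and walls round the work are solid. World frame = base frame: x ahead of the robot, y to its left, z up, the work surface at z = 0. Lengths are in m, angles in rad, forces in N, time in s.
With the tool pointing down it reaches from about 0.3 to 0.85 m from the base axis. Payload 4.2 kg.
Tool frame: the origin (TCP) lies on the centre line of the jaws, within the pads' length; the fingertips stand 25 mm ahead of it and the grasp point (between the pads) lies 6 mm ahead of it; z points along the fingers, y is the line along which they close (so a half turn about z gives the same grasp; the last joint's range is limited). The gripper opens to 91 mm and grips with 3 to 60 N. Pads are 32 mm wide; open, the fingers measure 118 mm over their backs; the gripper's body (76 mm by 178 mm) begins 60 mm behind the grasp point.
Start: joints at [-1.258, 0.32, 1.565, -0, 1.257, -0.02], TCP at [0.188, -0.543, 0.218] pointing down, gripper open.
Joint ranges: [-3.11, 3.11], [-0.84, 2.01], [0.21, 2.61], [-1.34, 4.49], [0.05, 2.63], [-2.56, 2.56]. Speed limits (rad/s): [2.57, 2.57, 3.14, 3.14, 3.14, 3.14].

INTERFACE

Orientations are given as a 3x3 rotation matrix whose columns are the frame's x, y, z axes.
In Python, from rig import robot gives the robot as it stands.
- The arm moves only by the tool jog_arm, never from a script. Its argument "rows" is one flat list of numbers, 5 for each row, row after row: the shift along the tool's x, y, z scaled (see below), then the turn about the tool's z scaled (see below), then the opening, from -1 (shut) to 1 (fully open). In form: [x, y, z, twist, fingers, x, y, z, twist, fingers, ...]. A call has 1 to 12 rows; each row is the pose to reach, as a shift and turn from the pose commanded when the call began, along the tool's axes at that moment, turning the shorter way round; what a row does not reach only later rows make up. The controller multiplies each number of a shift by 250 mm and each number of a turn by 180 degrees. A row lasts 1/12 s, in which the tool goes at most 41.7 mm and 7.16 degrees, less where a joint would pass 70% of its speed; a pose out of reach is approached as far as the arm can. A call with a number of a shift or a turn outside -1 to 1 is refused whole. A call with a gripper value outside its range is refused whole. The fingers move at their own pace and stop on an object; "newtons" is the grip in N (left out, the last holds). Time passes only in rows, so rows that repeat a pose let the fingers close. It gives the time, the measured TCP pose, the force, the opening and the grip force at its end, in the units of the state.
- robot.sense(): the state, without advancing time (a new reading comes with each control period).
- robot.get_image(name): name is "scene" or "top" or "wrist"; returns a dict with "frame" (480x640x3 uint8, red, green, blue), "fx", "fy", "cx", "cy" (pixels), "pose" (4x4, takes a point from camera to world coordinates). Camera axes: x right, y down, z forward; pixel columns grow to the right and rows downward; lengths in m; the calibration is good to about 2 mm. A picture is of the moment at which its call begins. There is no depth.
- robot.finish_job(): hands the job in; it is judged then, once.
Trained networks look in a picture, given as the dict that the camera call returned (one of the last four; its "shot" number tells which), for a name from the list of things; names that differ only in an ending like _2 or _b are one class to them, and where a whole thing is asked for, a point or a joint stands for the part that bears it (a point fixed in the world has none). Each returns a list of dicts, best first, with "p" (0 to 1); they miss things now and then, are a little off and sometimes report something else, mostly with a low value. They report only what shows in the picture. A call takes as long as a camera call. They do not tell look-alikes from the thing itself.
- robot.find_in(picture, target): "centre" ([column, row] in pixels, amid what is visible of it).
- robot.trace(picture, target): "pixels" (480x640 bool, what is visible of it) and "centre" ([column, row] in pixels, amid what is visible of it).
The state is a dict: "time": time; "joint_pos": joint angles; "qd": joint speeds; "joint_torque": joint torques, N m; "eef_pos": TCP position; "eef_rot": TCP orientation; "wrist_force": force on the tool from outside, world axes, zero at the start; "wrist_torque": the same for the moment, N m; "gripper_width": opening from 0.0 (shut) to 1.0 (fully open); "finger_force": force on a finger pad.
Only numpy, scipy, OpenCV 4.12 (cv2) and the standard library are available. Lean on these libraries where they do the work, as an engineer would, in place of code of your own. Each camera call takes 0.05 s, during which the arm holds its last target. There are 200 camera calls.

TASK

The sardine tin lies at the back of the spice rack, behind the pepper mill, the salt shaker and the spice jar that stand in the rack (not the similar ones along the wall). Stand all three upright on the chopping board first, then lay the tin in the middle of the blue tray, lengthwise, and only then put the mill, shaker and jar back upright, each exactly where it stood in the rack at the start. Do not tip any of the three over at any time, and leave the mug, the food tin and the garlic alone.

Things in the scene. Friction and masses are not known exactly. Their poses are not given: they have to be found in the camera images.
- pepper_mill: Turned wooden pepper mill, 170 mm tall, round body 58 mm wide at the foot; round head 50 mm wide between 123 and 159 mm above its foot (grip it there, about 141 mm up; the head does not turn), 12 mm metal knob on top up to 170 mm. Origin: centre of its underside; z up along its axis. 0.13 to 0.25 kg. It stands in one of the three places of the rack's front row.
- salt_shaker: Clear salt shaker with white salt and a grey domed top, 90 mm tall, 44 mm wide up to about 70 mm, the top 34 mm wide. Origin: centre of its underside; z up. 0.07 to 0.14 kg. It stands in one of the three places of the rack's front row.
- spice_jar: Glass spice jar with a dark green screw cap, 106 mm tall, 45 mm wide all the way up. Origin: centre of its underside; z up. 0.08 to 0.15 kg. It stands in one of the three places of the rack's front row.
- sardine_tin: Flat sardine tin, gold with a dark blue top, 63 mm (x, its narrow side) by 105 mm (y, its length) by 25 mm high. Origin: centre of its underside; z up. About 0.1 to 0.2 kg. It lies in the rack behind the front row, its length along the rack's y; grip it across its 63 mm side.
- rack: Low pale wooden rack, fixed, 210 (x) by 270 mm (y). Origin: centre of underside; x to its back. Floor 6 mm up. Three cork discs mark the front row, x = -38, y = -80, 0, 80 mm; mill, shaker and jar stand on them in any order, within 4 mm. Tin at x = 35, y within 25 mm. Lip 12 mm high, sides 22, back rail 36 (its steel bar 47) at x = 95 to 105. Free: 28 mm behind the tin, 8 to 15 mm before it.
- board: Brown wooden chopping board lying flat, fixed, 200 mm (x) by 300 mm (y) by 22 mm thick; it is empty, to the left or the right of the rack. Origin: centre of its underside; its top is 22 mm above it. The mill, shaker and jar wait on it.
- lunch_tray: Small blue open tray, fixed, outside 146 mm (x) by 180 mm (y, its length), walls 7 mm thick and 18 mm high, inner floor 7 mm above its underside, inside 132 by 166 mm. Origin: centre of its underside. On the other side of the rack from the board. The tin belongs in its middle, its length along the tray's y.
- mug: White mug with a green band and a handle, 86 by 121 mm, 90 mm tall, loose, at the back right. Origin: about the centre of its underside. To be left alone.
- food_tin: Round food tin with a tomato picture, 75 mm wide, 58 mm tall, loose, behind the rack on the right. Origin: centre of its underside. To be left alone.
- garlic: Whole garlic bulb, 60 mm wide, 58 mm tall, loose, at the back right. Origin: centre of its underside. To be left alone.
There are look-alikes about, which are no part of the job. Leave any red look-alike of the spice_jar alone.

How it is judged:
By the outcome, as a careful person would: the job done as asked, in the order asked, and still so for the second after the job is handed in, with the robot touching nothing.
It also fails if it takes over 144 s, if anything falls off the work surface, if the arm or the gripper's body presses on something with over 40 N, if the wrist force passes 120 N, or if a joint passes its speed limit or range.

## Working session

There is one attempt and no reset: what is moved stays moved. The work goes in short steps, Python scripts to look and compute and a tool call to move; the robot and the scene stay as the last step left them, time stands still between calls to the robot, and variables do not carry over. Pictures are saved under pics/ and viewed, at most 14 in all, crops included, and the job is handed in when it is done.

Besides the shell and the picture viewer there is one more tool, called after "Emit:" as name(argument=value, ...) on one line, values as JSON. jog_arm: Moves the arm, as the interface text tells. Its arguments: {"type":"object","properties":{"rows":{"type":"array"},"newtons":{"type":"number"}},"required":["rows"]}

```bash
mkdir -p pics; ls; cat > h.py <<'E'
import numpy as np, cv2
from rig import robot
def save(im,n): cv2.imwrite(f'pics/{n}.png',cv2.cvtColor(im['frame'],cv2.COLOR_RGB2BGR))
def ray(im,px,z):
    P=np.array(im['pose']); d=P[:3,:3]@np.array([(px[0]-im['cx'])/im['fx'],(px[1]-im['cy'])/im['fy'],1.])
    o=P[:3,3]; return o+d*(z-o[2])/d[2]
def proj(im,p):
    P=np.array(im['pose']); c=P[:3,:3].T@(np.array(p)-P[:3,3]); return np.array([im['cx']+im['fx']*c[0]/c[2],im['cy']+im['fy']*c[1]/c[2]])
E
python3 - <<'E'
from h import *
np.set_printoptions(precision=4,suppress=True)
for n in['top','scene']:
    im=robot.get_image(n); save(im,n+'0'); print(n,im['fx'],np.array(im['pose']))
    for t in['pepper_mill','salt_shaker','spice_jar','sardine_tin','rack','board','lunch_tray','mug','food_tin','garlic']:
        for r in robot.find_in(im,t): print(t,np.round(r['centre']),round(r['p'],2),ray(im,r['centre'],0.02)[:2])
s=robot.sense();print(s['eef_pos'],s['eef_rot'],s['gripper_width'],s['time'])
E
```

```text
pics
top 587.0225195359184 [[ 0.0644 -0.9766  0.2053  0.2501]
 [-0.9979 -0.0626  0.0153 -0.0746]
 [-0.0021 -0.2058 -0.9786  1.5538]
 [ 0.      0.      0.      1.    ]]
pepper_mill [340. 284.] 0.78 [ 0.4603 -0.1122]
pepper_mill [382. 203.] 0.75 [ 0.6872 -0.2108]
pepper_mill [420. 203.] 0.35 [ 0.6947 -0.3153]
spice_jar [220. 290.] 0.97 [0.4234 0.2017]
spice_jar [314. 282.] 0.58 [ 0.4608 -0.0415]
sardine_tin [320. 258.] 0.74 [ 0.5269 -0.0536]
rack [305. 272.] 0.62 [ 0.4848 -0.0169]
board [447. 287.] 0.81 [ 0.4692 -0.3912]
lunch_tray [164. 263.] 0.68 [0.4858 0.3562]
mug [421. 202.] 0.74 [ 0.697  -0.3171]
food_tin [383. 203.] 0.81 [ 0.6866 -0.2147]
food_tin [308. 273.] 0.52 [ 0.4829 -0.0242]
food_tin [341. 284.] 0.25 [ 0.4607 -0.1143]
garlic [472. 218.] 0.85 [ 0.6605 -0.454 ]
scene 433.8811619117297 [[-0.6267 -0.3876  0.6761 -0.0899]
 [-0.7791  0.3304 -0.5327  0.5008]
 [-0.0169 -0.8606 -0.509   0.5726]
 [ 0.      0.      0.      1.    ]]
pepper_mill [389. 246.] 0.84 [ 0.5206 -0.1873]
salt_shaker [338. 288.] 0.96 [0.472  0.0181]
spice_jar [366. 266.] 0.85 [ 0.4916 -0.0836]
spice_jar [277. 325.] 0.59 [0.4565 0.1826]
spice_jar [183. 368.] 0.34 [0.4694 0.3649]
sardine_tin [348. 262.] 0.74 [ 0.5317 -0.0631]
rack [330. 284.] 0.85 [0.4955 0.0221]
board [450. 231.] 0.83 [ 0.4718 -0.3613]
lunch_tray [184. 368.] 0.63 [0.4669 0.3629]
mug [373. 196.] 0.74 [ 0.7539 -0.364 ]
food_tin [350. 218.] 0.79 [ 0.6935 -0.2155]
garlic [422. 196.] 0.63 [ 0.6581 -0.4756]
[ 0.1878 -0.5435  0.2176] [[ 0.9451  0.3267  0.    ]
 [ 0.3267 -0.9451 -0.    ]
 [ 0.      0.     -1.    ]] 1.001231498904126 1.1
```

```bash
python3 - <<'E'
import cv2
a=cv2.imread('pics/top0.png')[160:360,100:500];cv2.imwrite('pics/t0c.png',cv2.resize(a,(800,400),interpolation=3))
E
```

```text
(no output)
```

View pics/t0c.png

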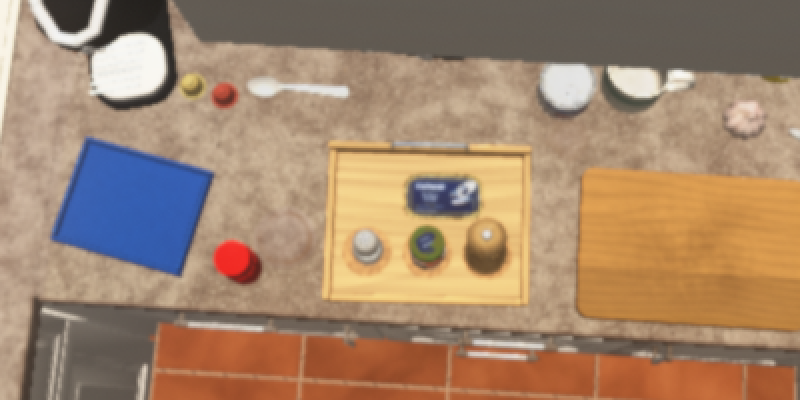

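View pics/scene0.png

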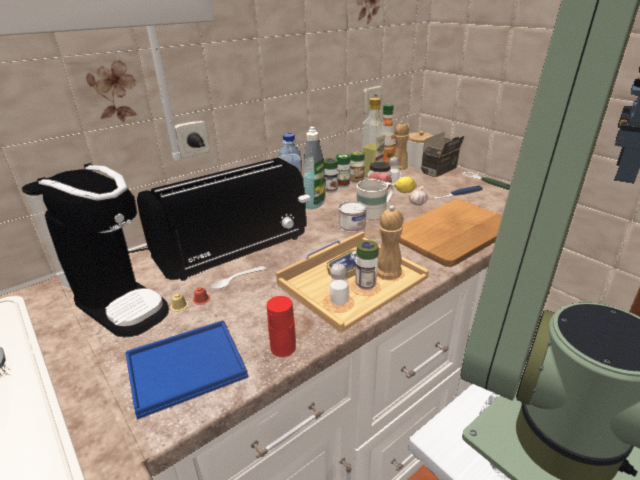

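The top view shows shaker, jar, mill left to right in the rack, with the tin behind the jar and mill. The board is on the right, the tray is on the left and turned about 15°, and the red look-alike stands at about (220,290) between rack and tray. Next I'll move over the rack for a closer look.

Emit:
jog_arm(rows=[0.9,-1.0,-0.8,-0.394,1,0.9,-1.0,-0.8,-0.394,1,0.9,-1.0,-0.8,-0.394,1,0.9,-1.0,-0.8,-0.394,1,0.9,-1.0,-0.8,-0.394,1,0.9,-1.0,-0.8,-0.394,1,0.9,-1.0,-0.8,-0.394,1,0.9,-1.0,-0.8,-0.394,1,0.9,-1.0,-0.8,-0.394,1,0.9,-1.0,-0.8,-0.394,1,0.9,-1.0,-0.8,-0.394,1,0.9,-1.0,-0.8,-0.394,1])

```text
time: 2.1
eef_pos: [0.3189, -0.2335, 0.4179]
eef_rot: [[0.001, 1.0, 0.001], [1.0, -0.001, -0.001], [-0.001, 0.001, -1.0]]
wrist_force: [-0.3, -0.2, -0.7]
gripper_width: 1.002
finger_force: 0.0
```

Emit:
jog_arm(rows=[0.8,0.3,0,0,1,0.8,0.3,0,0,1,0.8,0.3,0,0,1,0.8,0.3,0,0,1,0.8,0.3,0,0,1,0.8,0.3,0,0,1,0.8,0.3,0,0,1,0.8,0.3,0,0,1])

```text
time: 2.77
eef_pos: [0.3937, -0.0349, 0.4166]
eef_rot: [[0.002, 1.0, -0.003], [1.0, -0.002, -0.001], [-0.001, -0.003, -1.0]]
wrist_force: [-0.8, 1.0, 0.1]
gripper_width: 1.001
finger_force: 0.0
```

```bash
python3 - <<'E'
from h import *
np.set_printoptions(precision=4,suppress=True)
im=robot.get_image('wrist'); save(im,'w1'); print(im['fx'],np.array(im['pose']))
for t in['pepper_mill','salt_shaker','spice_jar','sardine_tin','rack']:
    for r in robot.find_in(im,t): print(t,np.round(r['centre']),round(r['p'],2))
top=robot.get_image('top')
import pickle; pickle.dump((im,top),open('w1.pkl','wb'))
for t,z in [('board',.022),('lunch_tray',.018),('rack',.02)]:
    m=robot.trace(top,t)[0]['pixels'].astype(np.uint8)
    c=max(cv2.findContours(m,0,1)[0],key=cv2.contourArea)[:,0]
    w=np.array([ray(top,p,z)[:2] for p in c],np.float32)
    print(t,cv2.minAreaRect(w*1000))
E
```

```text
335.1118654044585 [[ 1.     -0.0005 -0.0031  0.3943]
 [-0.0014 -0.9552 -0.2959  0.0487]
 [-0.0028  0.2959 -0.9552  0.583 ]
 [ 0.      0.      0.      1.    ]]
pepper_mill [364. 248.] 0.61
pepper_mill [481. 288.] 0.17
salt_shaker [358. 146.] 0.79
spice_jar [336.  24.] 0.96
spice_jar [360. 200.] 0.79
sardine_tin [400. 203.] 0.75
rack [384. 167.] 0.69
board ((478.7610778808594, -387.23095703125), (201.36550903320312, 301.4569091796875), 0.02094457857310772)
lunch_tray ((488.5721740722656, 353.8081359863281), (182.37693786621094, 146.0191192626953), 78.12336730957031)
rack ((494.4576416015625, -137.81314086914062), (84.5118179321289, 218.19752502441406), 87.10867309570312)
```

View pics/w1.png

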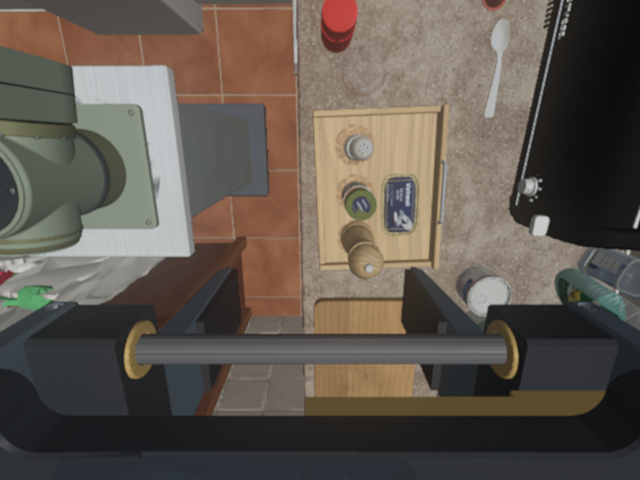

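The wrist view shows the shaker top at about (359,147), the jar cap at (361,204), the mill knob at (368,268), the tin at (401,204), and the rack corners at about (314,110), (447,105), (439,268) and (321,273).

```bash
python3 - <<'E'
from h import *
import pickle
np.set_printoptions(precision=4,suppress=True)
im,top=pickle.load(open('w1.pkl','rb'))
for n,p,z in[('mill',(368,268),.176),('shk',(359.5,147),.094),('jar',(361,205),.112),('tin',(401,204),.031),('FL',(314,110),.015),('BL',(447,105),.036),('BR',(439,268),.036),('FR',(321,273),.015)]: print(n,ray(im,p,z))
print('top cam')
for n,p,z in[('mill',(487,234),.176),('shk',(366,238),.094),('jar',(428,242),.112),('tin',(443,195),.031),('FL',(323,300),.015),('BL',(330,142),.036),('BR',(531,147),.036),('FR',(528,304),.015)]: print(n,ray(top,(100+p[0]/2,160+p[1]/2),z))
a=cv2.cvtColor(im['frame'],4)[90:290,290:470];cv2.imwrite('pics/w1c.png',cv2.resize(a,None,fx=3,fy=3,interpolation=2))
E
```

```text
mill [ 0.4545 -0.1128  0.176 ]
shk [0.4474 0.0368 0.094 ]
jar [ 0.4502 -0.0421  0.112 ]
tin [ 0.5263 -0.0561  0.031 ]
FL [0.3822 0.0913 0.015 ]
BL [0.5842 0.0965 0.036 ]
BR [ 0.5994 -0.1684  0.036 ]
FR [ 0.3929 -0.1865  0.015 ]
top cam
mill [ 0.4556 -0.1148  0.176 ]
shk [0.453  0.0339 0.094 ]
jar [ 0.4505 -0.0443  0.112 ]
tin [ 0.5252 -0.0582  0.031 ]
FL [0.3789 0.0896 0.015 ]
BL [0.586  0.0958 0.036 ]
BR [ 0.5962 -0.1705  0.036 ]
FR [ 0.3909 -0.1781  0.015 ]
```

View pics/w1c.png

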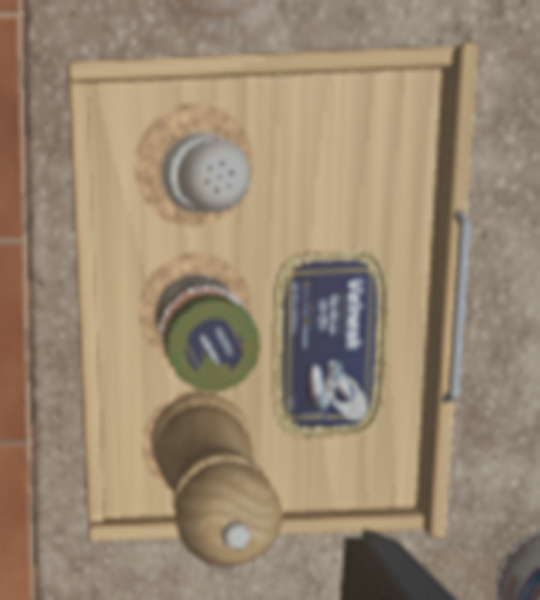

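Emit:
jog_arm(rows=[-0.316,0.245,0.668,-0.014,1,-0.316,0.245,0.668,-0.014,1,-0.316,0.245,0.668,-0.014,1,-0.316,0.245,0.668,-0.014,1,-0.316,0.245,0.668,-0.014,1,-0.316,0.245,0.668,-0.014,1,-0.316,0.245,0.668,-0.014,1])

```text
time: 3.85
eef_pos: [0.4546, -0.1128, 0.2497]
eef_rot: [[-0.043, 0.999, -0.003], [0.999, 0.043, 0.001], [0.001, -0.003, -1.0]]
wrist_force: [-0.6, 0.2, 0.7]
gripper_width: 1.0
finger_force: 0.0
```

```bash
python3 - <<'E'
from h import *
import pickle
np.set_printoptions(precision=4,suppress=True)
im=robot.get_image('wrist'); save(im,'w2'); pickle.dump(im,open('w2.pkl','wb'))
for t in['pepper_mill','spice_jar','sardine_tin','salt_shaker']:
    for r in robot.find_in(im,t)[:2]: print(t,np.round(r['centre']),round(r['p'],2))
s=robot.sense();print(s['eef_pos'],s['eef_rot'])
print(proj(im,s['eef_pos']+s['eef_rot'][:,2]*(s['eef_pos'][2]-.176)), proj(im,[.4545,-.1128,.176]))
E
```

```text
pepper_mill [327. 232.] 0.91
spice_jar [320. 153.] 0.98
sardine_tin [386. 165.] 0.87
sardine_tin [323. 233.] 0.75
salt_shaker [325.  68.] 0.85
[ 0.4557 -0.1124  0.2526] [[-0.0445  0.999   0.0037]
 [ 0.999   0.0445 -0.0009]
 [-0.0011  0.0036 -1.    ]]
[322.757  253.4246] [320.8462 253.8128]
```

View pics/w2.png

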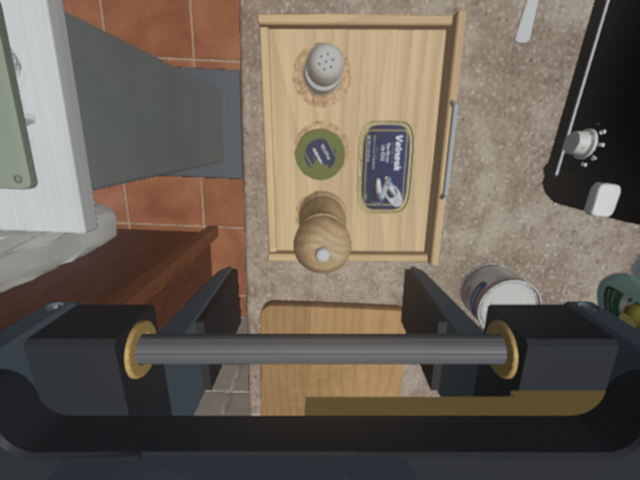

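Emit:
jog_arm(rows=[0,0,0.1,0,1,0,0,0.2,0,1,0,0,0.3,0,1,0,0,0.392,0,1,0,0,0.392,0,1,0,0,0.392,0,1])

```text
time: 4.6
eef_pos: [0.455, -0.1124, 0.1532]
eef_rot: [[-0.044, 0.999, -0.0], [0.999, 0.044, 0.0], [0.0, -0.0, -1.0]]
wrist_force: [-0.3, -0.5, 0.2]
gripper_width: 1.001
finger_force: 0.0
```

```bash
python3 - <<'E'
from h import *
import pickle
np.set_printoptions(precision=4,suppress=True)
w=pickle.load(open('w2.pkl','rb'))
for n,p,z in[('mill',(322.3,255),.176),('jar',(320,154),.112),('shk',(326,64),.092),('tin',(386,167),.031),('FL',(260,16),.017),('BL',(466,13),.036),('BR',(435,263),.036),('FR',(270,260),.017)]: print(n,ray(w,p,z))
im=robot.get_image('wrist'); save(im,'m_a'); pickle.dump(im,open('m_a.pkl','wb'))
for i in range(3):
  s=robot.sense();print(s['eef_pos'],s['joint_pos'])
print(robot.find_in(im,'pepper_mill')[:1])
E
```

```text
mill [ 0.4556 -0.1137  0.176 ]
jar [ 0.4505 -0.0423  0.112 ]
shk [0.4524 0.0329 0.092 ]
tin [ 0.525  -0.0565  0.031 ]
FL [0.3823 0.089  0.017 ]
BL [0.5875 0.0944 0.036 ]
BR [ 0.5946 -0.1668  0.036 ]
FR [ 0.3924 -0.179   0.017 ]
[ 0.456  -0.1127  0.1542] [-0.2667  0.2079  1.8948 -0.0001  1.0364 -0.3109]
[ 0.456  -0.1127  0.1542] [-0.2667  0.2079  1.8948 -0.0001  1.0364 -0.3109]
[ 0.456  -0.1127  0.1542] [-0.2667  0.2079  1.8948 -0.0001  1.0364 -0.3109]
[{'centre': [320.4, 278.8], 'p': 0.91}]
```

View pics/m_a.png

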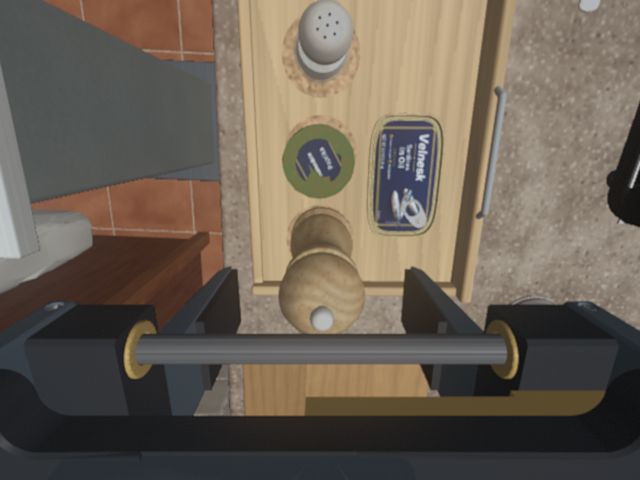

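The knob is at (322,318), midway between the fingers. Closing on it now.

Emit:
jog_arm(rows=[0,0,0,0,-1,0,0,0,0,-1,0,0,0,0,-1,0,0,0,0,-1,0,0,0,0,-1,0,0,0,0,-1], newtons=25)

```text
time: 5.2
eef_pos: [0.4551, -0.1127, 0.1527]
eef_rot: [[-0.044, 0.999, 0.0], [0.999, 0.044, -0.0], [-0.0, 0.0, -1.0]]
wrist_force: [-0.5, -0.8, 0.4]
gripper_width: 0.593
finger_force: 0.0
```

```bash
cat >> h.py <<'E'
import pickle
def shift(a,b,box):
    # pixel shift of the patch box=(c0,r0,c1,r1) of picture a in picture b
    c0,r0,c1,r1=box;m=8
    A=cv2.cvtColor(a['frame'],7)[r0:r1,c0:c1];B=cv2.cvtColor(b['frame'],7)[r0-m:r1+m,c0-m:c1+m]
    q=cv2.matchTemplate(B,A,5);_,v,_,l=cv2.minMaxLoc(q);return l[0]-m,l[1]-m,v
E
python3 - <<'E'
from h import *
a=pickle.load(open('m_a.pkl','rb'));b=robot.get_image('wrist')
print(shift(a,b,(308,305,336,332)),shift(a,b,(285,250,345,300)), shift(a,b,(285,130,345,190)))
s=robot.sense();print(s['eef_pos'],s['gripper_width']*91,s['finger_force'],s['time'])
E
```

```text
(0, 0, 0.9928690195083618) (0, 0, 0.9907578229904175) (0, 0, 0.9836700558662415)
[ 0.45511532 -0.11273463  0.15268583] 50.11408759314435 0.0 5.25
```

Emit:
jog_arm(rows=[0,0,0,0,-1,0,0,0,0,-1,0,0,-0.08,0,-1,0,0,-0.2,0,-1,0,0,-0.28,0,-1,-0.06,0,-0.28,0,-1,-0.18,0,-0.28,0,-1,-0.31,0,-0.28,0,-1,-0.45,0,-0.28,0,-1,-0.59,0,-0.28,0,-1,-0.73,0,-0.28,0,-1,-0.87,0,-0.28,0,-1])

```text
time: 6.25
eef_pos: [0.4642, -0.3315, 0.2222]
eef_rot: [[-0.044, 0.999, -0.001], [0.999, 0.044, 0.001], [0.001, -0.001, -1.0]]
wrist_force: [0.4, 0.1, -1.0]
gripper_width: 0.479
finger_force: 21.8
```

Emit:
jog_arm(rows=[-0.14,0,0,0,-1,-0.28,0,0,0,-1,-0.41,0,0,0,-1,-0.51,0,0,0,-1,-0.56,0,0,0,-1,-0.579,0,0,0,-1,-0.579,0,0.05,0,-1,-0.579,0,0.12,0,-1,-0.579,0,0.18,0,-1,-0.579,0,0.205,0,-1,-0.579,0,0.212,0,-1,-0.579,0,0.212,0,-1])

```text
time: 7.25
eef_pos: [0.4712, -0.4738, 0.17]
eef_rot: [[-0.045, 0.999, -0.0], [0.999, 0.045, 0.0], [0.0, -0.0, -1.0]]
wrist_force: [0.7, 0.2, -0.2]
gripper_width: 0.479
finger_force: 21.8
```

```bash
python3 - <<'E'
from h import *
b=robot.get_image('scene');save(b,'s1')
s=robot.sense();print(s['eef_pos'],s['gripper_width']*91,s['finger_force'],s['wrist_force'],s['time'])
b=b['frame'][120:360,250:570];cv2.imwrite('pics/s1c.png',cv2.resize(cv2.cvtColor(b,4),None,fx=2,fy=2))
E
```

```text
[ 0.47134852 -0.47415663  0.17038663] 43.92480094140097 21.847599119064398 [-0.24501769 -0.38974104 -0.64022665] 7.3
```

View pics/s1c.png

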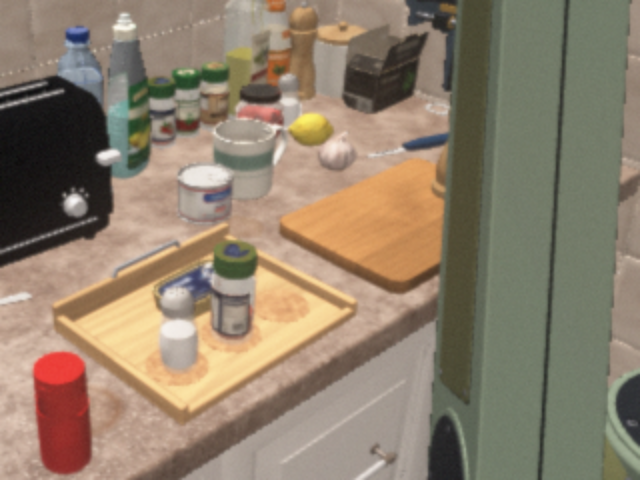

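The arm's column hides the mill at (440,180). The jar and shaker are undisturbed at (233,290) and (178,340). Releasing and checking with the wrist camera.

Emit:
jog_arm(rows=[0,0,0.004,0,0,0,0,0.004,0,0.6,0,0,0.004,0,1,0,0,0.004,0,1,0,0,0.004,0,1,0,0,0.004,0,1,0,0,-0.1,0,1,0,0,-0.25,0,1,0,0,-0.4,0,1,0,0,-0.4,0,1])

```text
time: 8.13
eef_pos: [0.4732, -0.477, 0.2787]
eef_rot: [[-0.044, 0.999, 0.011], [0.999, 0.044, -0.011], [-0.012, 0.01, -1.0]]
wrist_force: [0.4, -0.3, 1.5]
gripper_width: 1.001
finger_force: 0.0
```

```bash
python3 - <<'E'
from h import *
b=robot.get_image('wrist');save(b,'w3');pickle.dump(b,open('w3.pkl','wb'))
s=robot.sense();print(s['eef_pos'],s['gripper_width']*91,s['time'])
print(proj(b,[.4712,-.474,.192]),proj(b,[.4712,-.474,.022]))
E
```

```text
[ 0.47240282 -0.4761765   0.27512661] 90.82218894742648 8.1833
[317.24595057 243.47984512] [317.2303381  202.11003359]
```

View pics/w3.png

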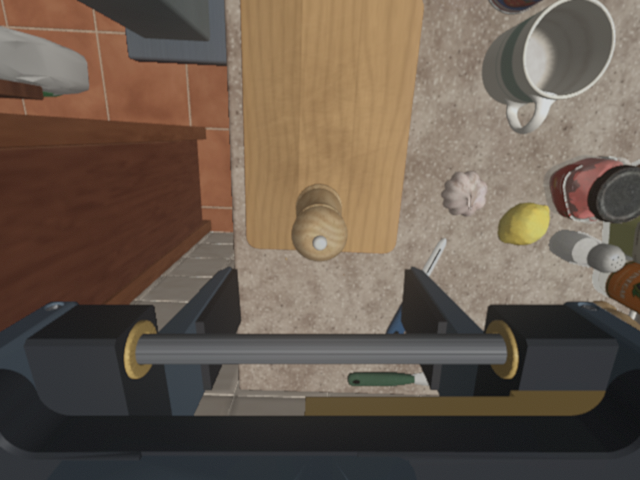

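The mill stands upright on the board, with its knob at (320,243). Next is the jar.

Emit:
jog_arm(rows=[0.15,0,0,0,1,0.31,0,0,0,1,0.47,0,0,0,1,0.63,0,0,0,1,0.79,0,0,0,1,0.95,0,0,0,1])

```text
time: 8.68
eef_pos: [0.4596, -0.2353, 0.2686]
eef_rot: [[-0.043, 0.999, -0.001], [0.999, 0.043, 0.001], [0.001, -0.001, -1.0]]
wrist_force: [-0.2, 0.8, 0.3]
gripper_width: 1.002
finger_force: 0.0
```

Emit:
jog_arm(rows=[0.16,0,0,0,1,0.32,0,0,0,1,0.48,0,0,0,1,0.64,0,0,0,1,0.76,-0.006,0,0,1,0.781,-0.006,0.06,0,1,0.781,-0.006,0.2,0,1,0.781,-0.006,0.34,0,1,0.781,-0.006,0.48,0,1,0.781,-0.006,0.6,0,1,0.781,-0.006,0.6,0,1,0.781,-0.006,0.6,0,1])

```text
time: 9.68
eef_pos: [0.4493, -0.0422, 0.1185]
eef_rot: [[-0.044, 0.999, -0.004], [0.999, 0.044, 0.0], [0.001, -0.004, -1.0]]
wrist_force: [0.7, 0.0, 0.1]
gripper_width: 0.999
finger_force: 0.0
```

```bash
python3 - <<'E'
from h import *
b=robot.get_image('wrist');save(b,'w4');pickle.dump(b,open('w4.pkl','wb'))
s=robot.sense();e=s['eef_pos'];print(e,s['gripper_width']*91,s['time'],s['wrist_force'])
for t in['spice_jar','salt_shaker','sardine_tin']:print(t,robot.find_in(b,t)[:1])
m=robot.trace(b,'spice_jar')[0]['pixels'];y,x=np.nonzero(m);print(x.min(),x.max(),y.min(),y.max())
print(proj(b,[e[0],e[1],.112]))
E
```

```text
[ 0.45089876 -0.04242552  0.12014731] 91.14415838114306 9.7333 [ 0.38651025 -0.63074554  0.34688103]
spice_jar [{'centre': [323.5, 274.1], 'p': 0.62}]
salt_shaker [{'centre': [329.1, 147.2], 'p': 0.58}]
sardine_tin [{'centre': [404.2, 251.2], 'p': 0.88}]
284 361 216 325
[323.61524011 293.10158443]
```

View pics/w4.png

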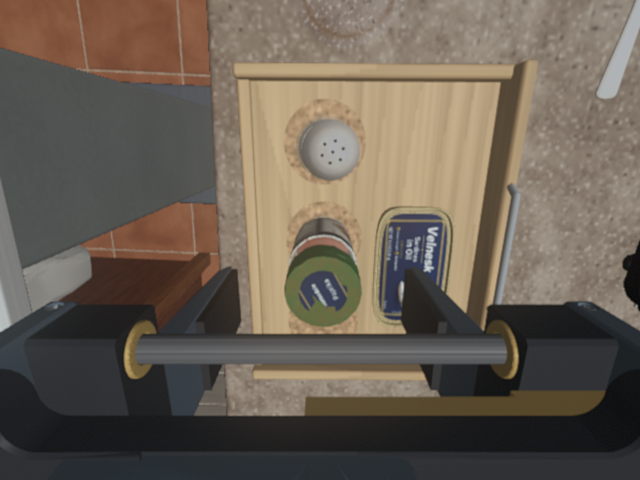

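The cap centre at (323,288) is midway between the fingers. Descending, then I'll check whether the jar shifts when the fingers close.

Emit:
jog_arm(rows=[0.008,0,0.06,0,1,0.008,0,0.132,0,1,0.008,0,0.132,0,1,0.008,0,0.132,0,1])

```text
time: 10.27
eef_pos: [0.4505, -0.0404, 0.0872]
eef_rot: [[-0.044, 0.999, 0.0], [0.999, 0.044, -0.0], [-0.0, 0.0, -1.0]]
wrist_force: [-0.3, -0.2, 0.4]
gripper_width: 1.001
finger_force: 0.0
```

```bash
python3 - <<'E'
from h import *
b=robot.get_image('wrist');save(b,'j_a');pickle.dump(b,open('j_a.pkl','wb'))
s=robot.sense();print(s['eef_pos'],s['time'])
E
```

```text
[ 0.45113947 -0.04045816  0.0876556 ] 10.3167
```

Emit:
jog_arm(rows=[0,0,0,0,-1,0,0,0,0,-1,0,0,0,0,-1,0,0,0,0,-1,0,0,0,0,-1,0,0,0,0,-1,0,0,0,0,-1,0,0,0,0,-1,0,0,0,0,-1,0,0,0,0,-1], newtons=22)

```text
time: 11.15
eef_pos: [0.4504, -0.0403, 0.0866]
eef_rot: [[-0.044, 0.999, -0.0], [0.999, 0.044, -0.0], [-0.0, -0.0, -1.0]]
wrist_force: [-0.4, 0.6, 0.8]
gripper_width: 0.49
finger_force: 22.0
```

```bash
python3 - <<'E'
from h import *
a=pickle.load(open('j_a.pkl','rb'));b=robot.get_image('wrist');save(b,'j_b')
print(shift(a,b,(285,255,350,320)),shift(a,b,(290,90,360,170)))
s=robot.sense();print(s['eef_pos'],s['gripper_width']*91,s['finger_force'],s['time'])
E
```

```text
(0, 0, 0.9824773669242859) (0, 0, 0.9971305727958679)
[ 0.45043112 -0.0403545   0.08664293] 44.44704040675459 21.991816900736012 11.2
```

Emit:
jog_arm(rows=[0,0,-0.08,0,-1,0,0,-0.2,0,-1,0,0,-0.28,0,-1,-0.06,0,-0.28,0,-1,-0.18,0,-0.28,0,-1,-0.31,0,-0.28,0,-1,-0.45,0,-0.28,0,-1,-0.59,0,-0.28,0,-1,-0.73,0,-0.28,0,-1,-0.87,0,-0.28,0,-1])

```text
time: 12.03
eef_pos: [0.4595, -0.2592, 0.1564]
eef_rot: [[-0.044, 0.999, -0.0], [0.999, 0.044, 0.0], [0.0, -0.0, -1.0]]
wrist_force: [0.4, 0.3, -1.0]
gripper_width: 0.489
finger_force: 22.0
```

Emit:
jog_arm(rows=[-0.14,0,0,0,-1,-0.28,0,0,0,-1,-0.4,0,0,0,-1,-0.49,0,0,0,-1,-0.529,0,0,0,-1,-0.529,0,0,0,-1,-0.529,0,0.05,0,-1,-0.529,0,0.12,0,-1,-0.529,0,0.18,0,-1,-0.529,0,0.205,0,-1,-0.529,0,0.214,0,-1,-0.529,0,0.214,0,-1])

```text
time: 13.03
eef_pos: [0.4656, -0.3883, 0.1034]
eef_rot: [[-0.045, 0.999, -0.001], [0.999, 0.045, 0.001], [0.001, -0.001, -1.0]]
wrist_force: [-0.6, -0.1, -1.4]
gripper_width: 0.489
finger_force: 22.0
```

Emit:
jog_arm(rows=[0,0,0,0,-0.01,0,0,0,0,0.6,0,0,0,0,1,0,0,0,0,1,0,0,0,0,1,0,0,0,0,1,0,0,-0.1,0,1,0,0,-0.25,0,1,0,0,-0.4,0,1,0,0,-0.5,0,1,0,0,-0.5,0,1,0,0,-0.5,0,1])

```text
time: 14.03
eef_pos: [0.4663, -0.3903, 0.2299]
eef_rot: [[-0.044, 0.999, 0.003], [0.999, 0.044, -0.003], [-0.003, 0.003, -1.0]]
wrist_force: [-0.2, 0.4, -1.1]
gripper_width: 0.998
finger_force: 0.0
```

```bash
python3 - <<'E'
from h import *
b=robot.get_image('wrist');save(b,'w5');pickle.dump(b,open('w5.pkl','wb'))
w=pickle.load(open('w4.pkl','rb'))
s=robot.sense();print(s['eef_pos'],s['gripper_width']*91,s['time'])
print('shk',ray(w,(330,150),.094),'tin',ray(w,(413,264),.031))
for t in['spice_jar','pepper_mill']:print(t,robot.find_in(b,t)[:1])
E
```

```text
[ 0.46550925 -0.38960637  0.22803675] 90.8579141239005 14.0833
shk [0.45082766 0.03536988 0.094     ] tin [ 0.52402495 -0.05232094  0.031     ]
spice_jar [{'centre': [320.3, 233.7], 'p': 0.94}]
pepper_mill [{'centre': [325.0, 307.4], 'p': 0.59}]
```

View pics/w5.png

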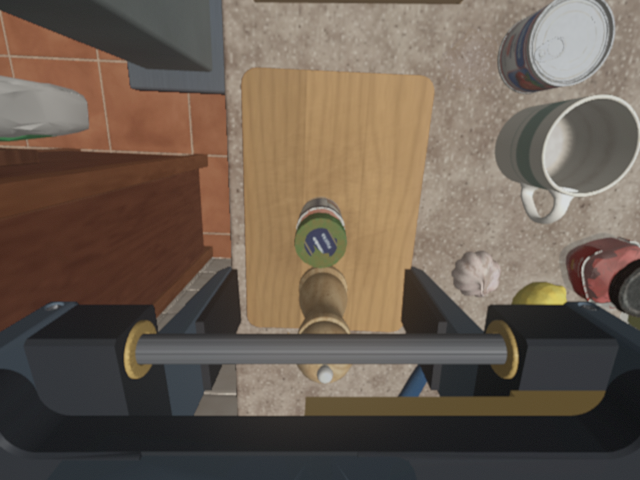

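Jar (320,240) and mill (325,372) are both upright on the board. Now the shaker.

Emit:
jog_arm(rows=[0.15,0,0,0,1,0.31,0,0,0,1,0.47,0,0,0,1,0.63,0,0,0,1,0.79,0,0,0,1,0.95,0,0,0,1])

```text
time: 14.68
eef_pos: [0.454, -0.1505, 0.2265]
eef_rot: [[-0.043, 0.999, -0.003], [0.999, 0.043, 0.001], [0.001, -0.003, -1.0]]
wrist_force: [1.3, -0.1, -0.9]
gripper_width: 1.002
finger_force: 0.0
```

Emit:
jog_arm(rows=[0.16,0,0,0,1,0.32,0,0,0,1,0.48,0,0,0,1,0.63,0.01,0,0,1,0.73,0.017,0,0,1,0.749,0.017,0.06,0,1,0.749,0.017,0.2,0,1,0.749,0.017,0.34,0,1,0.749,0.017,0.434,0,1,0.749,0.017,0.434,0,1,0.749,0.017,0.434,0,1,0.749,0.017,0.434,0,1])

```text
time: 15.68
eef_pos: [0.4522, 0.0347, 0.1203]
eef_rot: [[-0.044, 0.999, 0.001], [0.999, 0.044, 0.0], [-0.0, 0.001, -1.0]]
wrist_force: [-0.5, -1.1, 0.0]
gripper_width: 1.003
finger_force: 0.0
```

```bash
python3 - <<'E'
from h import *
b=robot.get_image('wrist');save(b,'w6');pickle.dump(b,open('w6.pkl','wb'))
s=robot.sense();e=s['eef_pos'];print(e,s['time'])
for z in(.09,.096):print(proj(b,[e[0],e[1],z]))
E
```

```text
[0.45260352 0.03474989 0.12090098] 15.7333
[321.36528283 276.18418233]
[321.39064342 279.99659796]
```

View pics/w6.png

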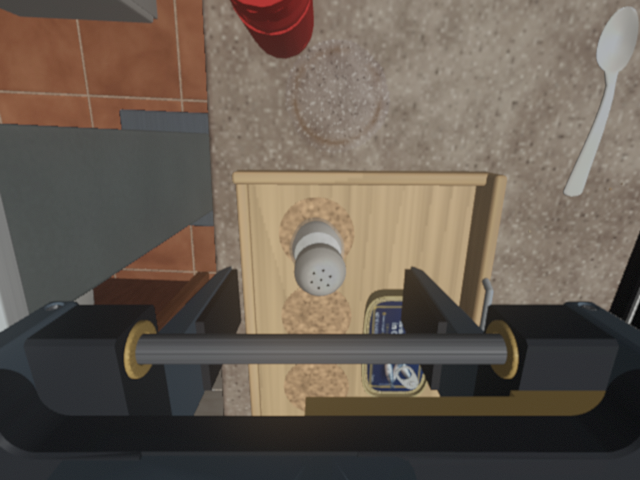

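The shaker top at (320,278) is centred. Descend and grip.

Emit:
jog_arm(rows=[0,-0.003,0.1,0,1,0,-0.003,0.214,0,1,0,-0.003,0.214,0,1,0,-0.003,0.214,0,1])

```text
time: 16.07
eef_pos: [0.4508, 0.0347, 0.0667]
eef_rot: [[-0.044, 0.999, -0.0], [0.999, 0.044, -0.0], [-0.0, -0.0, -1.0]]
wrist_force: [0.3, 0.2, 0.3]
gripper_width: 0.998
finger_force: 0.0
```

```bash
python3 - <<'E'
from h import *
b=robot.get_image('wrist');save(b,'k_a');pickle.dump(b,open('k_a.pkl','wb'))
s=robot.sense();print(s['eef_pos'],s['time'])
E
```

```text
[0.45178176 0.03472696 0.06757799] 16.1167
```

Emit:
jog_arm(rows=[0,0,0,0,-1,0,0,0,0,-1,0,0,0,0,-1,0,0,0,0,-1,0,0,0,0,-1,0,0,0,0,-1,0,0,0,0,-1,0,0,0,0,-1,0,0,0,0,-1,0,0,0,0,-1], newtons=20)

```text
time: 16.95
eef_pos: [0.4505, 0.0347, 0.0661]
eef_rot: [[-0.044, 0.999, -0.0], [0.999, 0.044, -0.0], [-0.0, -0.0, -1.0]]
wrist_force: [-1.1, -1.0, 0.4]
gripper_width: 0.366
finger_force: 19.0
```

```bash
python3 - <<'E'
from h import *
a=pickle.load(open('k_a.pkl','rb'));b=robot.get_image('wrist');save(b,'k_b')
print(shift(a,b,(295,240,345,320)),shift(a,b,(230,130,300,190)))
s=robot.sense();print(s['eef_pos'],s['gripper_width']*91,s['finger_force'],s['time'])
E
```

```text
(0, 1, 0.9905744791030884) (0, 0, 0.995104193687439)
[0.45052038 0.03473644 0.066084  ] 33.70788590106428 19.050247628983925 17.0
```

View pics/k_b.png

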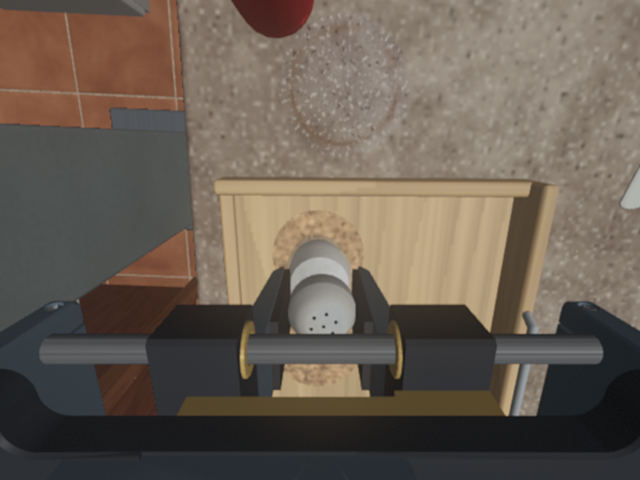

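The fingers hold the shaker symmetrically around column 322, but the opening of 34 mm is narrower than its 44 mm body. I'll lift a little and check for slip.

Emit:
jog_arm(rows=[0,0,-0.03,0,-1,0,0,-0.08,0,-1,0,0,-0.12,0,-1,0,0,-0.12,0,-1])

```text
time: 17.33
eef_pos: [0.4522, 0.0348, 0.0981]
eef_rot: [[-0.044, 0.999, 0.004], [0.999, 0.044, 0.0], [-0.0, 0.004, -1.0]]
wrist_force: [0.2, -0.2, -0.7]
gripper_width: 0.371
finger_force: 18.9
```

```bash
python3 - <<'E'
from h import *
a={'frame':cv2.cvtColor(cv2.imread('pics/k_b.png'),4)};b=robot.get_image('wrist');save(b,'k_c')
print(shift(a,b,(295,240,345,320)),shift(a,b,(295,290,350,325)),shift(a,b,(230,195,270,250)))
s=robot.sense();print(s['eef_pos'],s['gripper_width']*91,s['finger_force'],s['time'])
E
```

```text
(0, 0, 0.997393012046814) (0, 0, 0.9990304112434387) (7, -7, 0.9382919669151306)
[0.45150715 0.03477267 0.09716448] 33.370771230822946 18.942501298879506 17.3833
```

Emit:
jog_arm(rows=[0,0,-0.08,0,-1,-0.04,0,-0.16,0,-1,-0.12,0,-0.16,0,-1,-0.23,0,-0.16,0,-1,-0.36,0,-0.16,0,-1,-0.49,0,-0.16,0,-1,-0.62,0,-0.16,0,-1,-0.75,0,-0.16,0,-1,-0.87,0,-0.16,0,-1])

```text
time: 18.13
eef_pos: [0.4596, -0.1842, 0.1355]
eef_rot: [[-0.043, 0.999, -0.001], [0.999, 0.043, 0.0], [0.0, -0.001, -1.0]]
wrist_force: [0.8, 0.3, -0.8]
gripper_width: 0.366
finger_force: 19.0
```

Emit:
jog_arm(rows=[-0.12,0,0,0,-1,-0.24,0,0,0,-1,-0.36,0,0,0,-1,-0.45,0,0,0,-1,-0.489,0,0,0,-1,-0.489,0,0,0,-1,-0.489,0,0.05,0,-1,-0.489,0,0.12,0,-1,-0.489,0,0.18,0,-1,-0.489,0,0.205,0,-1,-0.489,0,0.214,0,-1,-0.489,0,0.214,0,-1])

```text
time: 19.13
eef_pos: [0.4652, -0.3034, 0.0827]
eef_rot: [[-0.045, 0.999, -0.001], [0.999, 0.045, 0.001], [0.001, -0.001, -1.0]]
wrist_force: [-0.0, 0.2, -0.9]
gripper_width: 0.366
finger_force: 19.1
```

Emit:
jog_arm(rows=[0,0,0,0,-0.2,0,0,0,0,0.4,0,0,0,0,1,0,0,0,0,1,0,0,0,0,1,0,0,0,0,1,0,0,0,0,1,0,0,-0.1,0,1,0,0,-0.25,0,1,0,0,-0.4,0,1,0,0,-0.4,0,1,0,0,-0.4,0,1])

```text
time: 20.13
eef_pos: [0.4667, -0.3055, 0.1851]
eef_rot: [[-0.044, 0.999, 0.005], [0.999, 0.044, -0.003], [-0.003, 0.005, -1.0]]
wrist_force: [-0.1, 0.3, -0.8]
gripper_width: 0.997
finger_force: 0.0
```

```bash
python3 - <<'E'
from h import *
b=robot.get_image('wrist');save(b,'w7');pickle.dump(b,open('w7.pkl','wb'))
s=robot.sense();print(s['eef_pos'],s['gripper_width']*91,s['time'])
for t in['spice_jar','pepper_mill','salt_shaker']:print(t,robot.find_in(b,t)[:1])
t=robot.get_image('top')
r=robot.trace(t,'sardine_tin')
for q in r[:2]:
    c=cv2.findContours(q['pixels'].astype(np.uint8),0,1)[0];c=max(c,key=cv2.contourArea)[:,0]
    print(q['p'],q['centre'],cv2.minAreaRect(np.array([ray(t,p,.031)[:2]*1000 for p in c],np.float32)))
t0=robot.trace(t,'lunch_tray')[0]['pixels'].astype(np.uint8);c=max(cv2.findContours(t0,0,1)[0],key=cv2.contourArea)[:,0]
print(cv2.minAreaRect(np.array([ray(t,p,.018)[:2]*1000 for p in c],np.float32)))
w=pickle.load(open('w2.pkl','rb'))
E
```

```text
[ 0.46555501 -0.30476582  0.18313985] 90.82645848241197 20.1833
spice_jar [{'centre': [312.9, 321.9], 'p': 0.87}]
pepper_mill [{'centre': [315.7, 390.9], 'p': 0.7}]
salt_shaker [{'centre': [322.2, 237.1], 'p': 0.97}]
0.88 [320.8, 260.0] ((525.188232421875, -55.655967712402344), (61.57169723510742, 102.89688110351562), 3.670844078063965)
0.23 [421.0, 202.7] ((686.4047241210938, -320.1485900878906), (128.99423217773438, 62.711307525634766), 88.54945373535156)
((488.63043212890625, 353.6865539550781), (184.11663818359375, 147.6690216064453), 77.96711730957031)
```

View pics/w7.png

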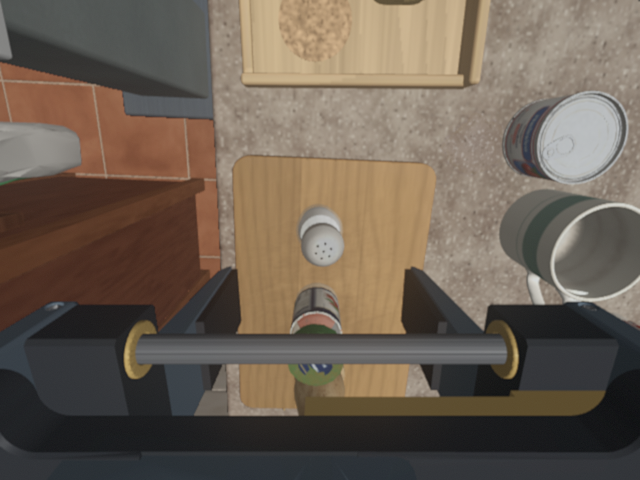

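All three stand upright on the board: shaker (322,235), jar (318,345) and the mill behind the bar. Now the tin.

Emit:
jog_arm(rows=[0.15,0.04,0,0,0.65,0.3,0.08,0,0,0.65,0.45,0.13,0,0,0.65,0.6,0.18,0,0,0.65,0.75,0.23,0,0,0.65,0.9,0.281,0,0,0.65,0.982,0.281,0,0,0.65,0.982,0.281,0.1,0,0.65,0.982,0.281,0.2,0,0.65,0.982,0.281,0.25,0,0.65,0.982,0.281,0.25,0,0.65,0.982,0.281,0.25,0,0.65])

```text
time: 21.48
eef_pos: [0.5245, -0.0563, 0.1194]
eef_rot: [[-0.044, 0.999, -0.002], [0.999, 0.044, 0.0], [0.0, -0.002, -1.0]]
wrist_force: [0.1, -0.4, 0.2]
gripper_width: 0.823
finger_force: 0.0
```

```bash
cat > tin.py <<'E'
from h import *
b=robot.get_image('wrist');save(b,'w8');pickle.dump(b,open('w8.pkl','wb'))
s=robot.sense();e=s['eef_pos'];print(e,s['gripper_width']*91,s['time'])
q=robot.trace(b,'sardine_tin')[0]
c=cv2.findContours(q['pixels'].astype(np.uint8),0,1)[0];c=max(c,key=cv2.contourArea)[:,0]
w=np.array([ray(b,p,.031)[:2] for p in c]);print(q['p'],cv2.minAreaRect((w*1000).astype(np.float32)))
R=np.array(s['eef_rot']);d=np.c_[w,np.full(len(w),.031)]-e
print('tool xy bounds mm',(d@R).min(0)[:2]*1000,(d@R).max(0)[:2]*1000,c.max(0))
E
python3 tin.py
```

```text
[ 0.52536003 -0.05646608  0.12039428] 75.01956532297561 21.5333
0.69 ((523.829345703125, -57.460018157958984), (63.249900817871094, 105.14796447753906), 2.5587403774261475)
tool xy bounds mm [-53.49848957 -33.21133734] [51.66564881 30.03849535] [360 308]
```

Emit:
jog_arm(rows=[-0.003,-0.005,0.08,0,0.65,-0.003,-0.005,0.18,0,0.65,-0.003,-0.005,0.27,0,0.65,-0.003,-0.005,0.32,0,0.65,-0.003,-0.005,0.34,0,0.65,-0.003,-0.005,0.34,0,-1,-0.003,-0.005,0.34,0,-1,-0.003,-0.005,0.34,0,-1,-0.003,-0.005,0.34,0,-1,-0.003,-0.005,0.34,0,-1], newtons=30)

```text
time: 22.42
eef_pos: [0.5244, -0.0572, 0.0361]
eef_rot: [[-0.044, 0.999, 0.002], [0.999, 0.044, -0.0], [-0.0, 0.002, -1.0]]
wrist_force: [0.5, -0.4, 0.1]
gripper_width: 0.49
finger_force: 0.0
```

Emit:
jog_arm(rows=[0,0,0,0,-1,0,0,0,0,-1,0,0,-0.04,0,-1,0,0,-0.1,0,-1,0,0,-0.16,0,-1,0,0,-0.16,0,-1])

```text
time: 22.92
eef_pos: [0.5259, -0.0574, 0.0783]
eef_rot: [[-0.044, 0.999, 0.006], [0.999, 0.044, -0.001], [-0.001, 0.006, -1.0]]
wrist_force: [0.9, -0.6, 0.5]
gripper_width: 0.05
finger_force: 0.0
```

```bash
python3 - <<'E'
from h import *
b=robot.get_image('wrist');save(b,'w9')
s=robot.sense();e=s['eef_pos'];print(e,s['gripper_width']*91,s['finger_force'],s['wrist_force'],s['time'])
q=robot.trace(b,'sardine_tin')[0]
c=cv2.findContours(q['pixels'].astype(np.uint8),0,1)[0];c=max(c,key=cv2.contourArea)[:,0]
w=np.array([ray(b,p,e[2]-.035+.031)[:2] for p in c]);print(q['p'],cv2.minAreaRect((w*1000).astype(np.float32)),c.min(0),c.max(0))
E
```

```text
[ 0.52507642 -0.05732547  0.0769143 ] 1.4693098380479075 0.0 [ 0.59230669  1.12492    -0.69607269] 22.9667
0.82 ((523.9744873046875, -40.49591064453125), (50.61576461791992, 83.52394104003906), 2.0776655673980713) [272 189] [364 332]
```

The fingers shut above the tin, so the fingertips stand higher than I assumed. That also fits the narrow grips on the mill and the shaker. I'll check this against the fingertips visible in the wrist picture.

```bash
python3 - <<'E'
from h import *
np.set_printoptions(precision=1,suppress=True)
for f in ['w2','k_a']:
    b=pickle.load(open(f+'.pkl','rb'))
    P=np.array(b['pose']);C=np.array([[-.0445,.999,0],[.999,.0445,0],[0,0,-1.]])
    e=np.array([.4555,-.1126,.2515]) if f=='w2' else np.array([.4515,.0347,.0672])
    print(f,'cam in tool',C.T@(P[:3,3]-e)*1000)
    for z in(-60,-35,-10,6,25):
        print(z,[proj(b,e+C@np.array([x,y,z])/1000) for y in(-45.5,45.5) for x in(16,-16)])
E
python3 - <<'E'
import cv2
a=cv2.imread('pics/w9.png')[180:430,200:450];b=cv2.imread('pics/w2.png')[220:420,120:340]
import numpy as np
A=cv2.resize(a,(500,500));B=cv2.resize(b,(300,273));o=np.zeros((500,800,3),np.uint8);o[:,:500]=A;o[:273,500:]=B;cv2.imwrite('pics/last.png',o)
E
```

```text
w2 cam in tool [  83.    -0.2 -164.8]
-60 [array([195.4, 335. ]), array([204.6, 407.4]), array([449.9, 335.2]), array([440.6, 407.8])]
-35 [array([216.4, 302.5]), array([222.9, 365.6]), array([428.6, 302.6]), array([422. , 365.8])]
-10 [array([231.5, 279.2]), array([236.3, 335.1]), array([413.3, 279.2]), array([408.5, 335.2])]
6 [array([239. , 267.5]), array([243.1, 319.5]), array([405.7, 267.5]), array([401.6, 319.6])]
25 [array([246.5, 255.9]), array([249.9, 303.9]), array([398.1, 255.9]), array([394.7, 304. ])]
k_a cam in tool [  83.4   -0.6 -166. ]
-60 [array([196.8, 333.7]), array([205.8, 405.5]), array([448.5, 333.7]), array([439.3, 405.6])]
-35 [array([217.2, 301.5]), array([223.6, 364.2]), array([427.5, 301.6]), array([421. , 364.3])]
-10 [array([231.9, 278.5]), array([236.6, 334. ]), array([412.4, 278.5]), array([407.6, 334. ])]
6 [array([239.3, 266.9]), array([243.3, 318.6]), array([404.8, 266.9]), array([400.8, 318.6])]
25 [array([246.6, 255.4]), array([249.9, 303.2]), array([397.3, 255.4]), array([393.9, 303.2])]
```

View pics/last.png

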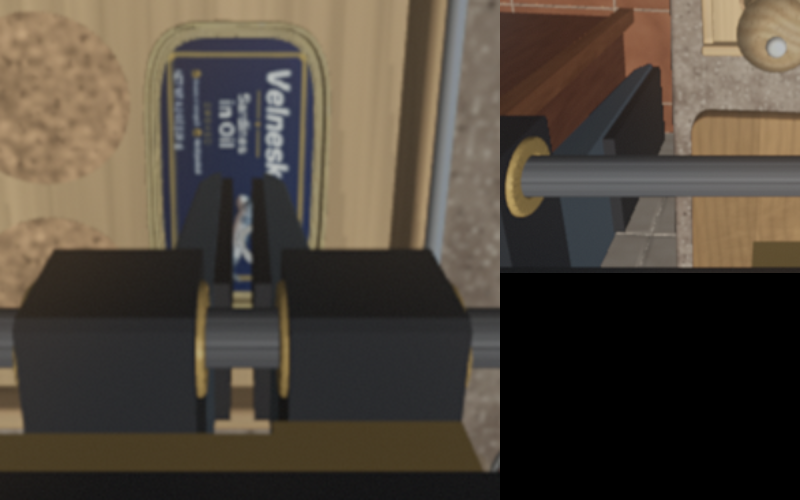

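The fingertip corners at (237,268) and (405,268) project to only about 5 mm ahead of the TCP, so the fingers reach less far than stated. I'll open and go down in small steps, watching the force.

Emit:
jog_arm(rows=[0,0,0,0,0.65,0,0,0,0,0.65,0,0,0,0,0.65,0,0,0,0,0.65,0,0,0,0,0.65,0,0,0,0,0.65,0,0,0.08,0,0.65,0,0,0.15,0,0.65,0,0,0.18,0,0.65,0,0,0.184,0,0.65,0,0,0.184,0,0.65])

```text
time: 23.93
eef_pos: [0.5246, -0.0572, 0.0322]
eef_rot: [[-0.044, 0.999, 0.002], [0.999, 0.044, -0.0], [-0.0, 0.002, -1.0]]
wrist_force: [-3.5, 0.9, 10.7]
gripper_width: 0.777
finger_force: 5.3
```

```bash
cat > t2.py <<'E'
from h import *
b=robot.get_image('wrist');save(b,'w10')
s=robot.sense();print(s['eef_pos'],s['gripper_width']*91,s['finger_force'],s['wrist_force'],s['time'])
q=robot.trace(b,'sardine_tin')[0]
c=cv2.findContours(q['pixels'].astype(np.uint8),0,1)[0];c=max(c,key=cv2.contourArea)[:,0]
w=np.array([ray(b,p,.031)[:2] for p in c]);print(q['p'],cv2.minAreaRect((w*1000).astype(np.float32)),c.min(0),c.max(0))
E
python3 t2.py
```

```text
[ 0.52412162 -0.05714734  0.03135206] 73.75907870645791 3.8288001716136932 [-2.48807675  0.53939086  7.20935222] 23.9833
0.74 ((516.3262939453125, -42.93830490112305), (61.30706024169922, 73.39946746826172), 2.473611831665039) [248 205] [363 332]
```

Some contact force has appeared. I'll go up and measure the tin again.

Emit:
jog_arm(rows=[0,0,-0.06,0,0.65,0,0,-0.16,0,0.65,0,0,-0.28,0,0.65,0,0,-0.354,0,0.65,0,0,-0.354,0,0.65,0,0,-0.354,0,0.65,0,0,-0.354,0,0.65])

```text
time: 24.62
eef_pos: [0.5229, -0.057, 0.1167]
eef_rot: [[-0.044, 0.999, -0.002], [0.999, 0.044, 0.0], [0.0, -0.002, -1.0]]
wrist_force: [-1.1, 1.0, -0.4]
gripper_width: 0.825
finger_force: 0.0
```

```bash
cp w8.pkl w8_first.pkl; python3 tin.py; python3 - <<'E'
from h import *
a=pickle.load(open('w8_first.pkl','rb'));b=pickle.load(open('w8.pkl','rb'))
print(shift(a,b,(365,180,400,230)),shift(a,b,(290,200,350,280)))
A=cv2.cvtColor(a['frame'],7).astype(int);B=cv2.cvtColor(b['frame'],7).astype(int)
y,x=np.nonzero(abs(A-B)>40);print(len(y),x.min(initial=999),x.max(initial=0),y.min(initial=999),y.max(initial=0))
E
```

```text
[ 0.52266333 -0.05705107  0.11628821] 75.6035021685782 24.6667
0.58 ((525.0623168945312, -57.12564468383789), (61.822593688964844, 102.35298919677734), 2.613429307937622)
tool xy bounds mm [-51.42241524 -28.30434306] [50.96143744 33.5564835 ] [363 307]
(3, -4, 0.9990044236183167) (3, 0, 0.9909427165985107)
10013 129 639 0 406
```

Emit:
jog_arm(rows=[0,0.005,0.1,0,0.65,0,0.005,0.22,0,0.65,0,0.005,0.32,0,0.65,0,0.005,0.36,0,0.65,0,0.005,0.375,0,0.65,0,0.005,0.388,0,0.65,0,0.005,0.388,0,0.65])

```text
time: 25.3
eef_pos: [0.5254, -0.0572, 0.0208]
eef_rot: [[-0.044, 0.999, 0.0], [0.999, 0.044, -0.0], [-0.0, 0.0, -1.0]]
wrist_force: [-0.1, -0.6, 0.1]
gripper_width: 0.825
finger_force: 0.0
```

Emit:
jog_arm(rows=[0,0,0.01,0,0.65,0,0,0.02,0,0.65,0,0,0.02,0,0.65])

```text
time: 25.55
eef_pos: [0.5253, -0.0572, 0.0161]
eef_rot: [[-0.044, 0.999, 0.001], [0.999, 0.044, -0.0], [-0.0, 0.001, -1.0]]
wrist_force: [0.1, 0.4, -0.2]
gripper_width: 0.827
finger_force: 0.0
```

Emit:
jog_arm(rows=[0,0,0,0,-1,0,0,0,0,-1,0,0,0,0,-1,0,0,0,0,-1,0,0,0,0,-1], newtons=30)

```text
time: 25.97
eef_pos: [0.5252, -0.0571, 0.016]
eef_rot: [[-0.044, 0.999, 0.001], [0.999, 0.044, -0.0], [-0.0, 0.001, -1.0]]
wrist_force: [-1.6, 0.3, 2.5]
gripper_width: 0.652
finger_force: 30.0
```

The opening of 59 mm suggests the fingers are only on the rim. I'll reopen and go a little deeper.

Emit:
jog_arm(rows=[0,0,0,0,0.65,0,0,0,0,0.65,0,0,0,0,0.65,0,0,0,0,0.65,0,0,0.01,0,0.65,0,0,0.018,0,0.65,0,0,0.018,0,0.65])

```text
time: 26.55
eef_pos: [0.5246, -0.0571, 0.0106]
eef_rot: [[-0.044, 0.999, -0.001], [0.999, 0.044, 0.0], [0.0, -0.001, -1.0]]
wrist_force: [0.1, 0.4, 0.7]
gripper_width: 0.828
finger_force: 0.0
```

Emit:
jog_arm(rows=[0,0,0.01,0,0.65,0,0,0.018,0,0.65,0,0,0.018,0,0.65])

```text
time: 26.8
eef_pos: [0.525, -0.0571, 0.0099]
eef_rot: [[-0.044, 0.999, 0.001], [0.999, 0.044, -0.0], [-0.0, 0.0, -1.0]]
wrist_force: [-6.1, 1.2, 27.9]
gripper_width: 0.826
finger_force: 13.7
```

The fingertips meet the rack floor at TCP 0.010. Back off 2–3 mm and grip.

Emit:
jog_arm(rows=[0,0,-0.022,0,0.65,0,0,-0.022,0,0.65,0,0,-0.022,0,-1,0,0,-0.022,0,-1,0,0,-0.022,0,-1,0,0,-0.022,0,-1,0,0,-0.022,0,-1,0,0,-0.022,0,-1])

```text
time: 27.47
eef_pos: [0.5246, -0.0571, 0.0116]
eef_rot: [[-0.044, 0.999, -0.001], [0.999, 0.044, 0.0], [0.0, -0.001, -1.0]]
wrist_force: [1.3, 0.2, -2.0]
gripper_width: 0.651
finger_force: 30.0
```

Emit:
jog_arm(rows=[0,0,-0.06,0,-1,0,0,-0.18,0,-1,0,0,-0.32,0,-1,0,0,-0.46,0,-1,0,0,-0.6,0,-1,0.05,0,-0.72,0,-1,0.15,0,-0.72,0,-1,0.29,0,-0.72,0,-1,0.43,0,-0.72,0,-1,0.57,0,-0.72,0,-1,0.72,0,-0.72,0,-1,0.87,0,-0.72,0,-1])

```text
time: 28.47
eef_pos: [0.5147, 0.1616, 0.1917]
eef_rot: [[-0.043, 0.999, -0.001], [0.999, 0.043, -0.0], [-0.0, -0.001, -1.0]]
wrist_force: [0.5, -0.4, -1.8]
gripper_width: 0.65
finger_force: 30.0
```

Emit:
jog_arm(rows=[0.14,-0.01,0,0.01,-1,0.28,-0.03,0,0.03,-1,0.42,-0.05,0,0.05,-1,0.56,-0.072,0,0.07,-1,0.68,-0.072,0,0.081,-1,0.75,-0.072,0,0.081,-1,0.778,-0.072,0,0.081,-1,0.778,-0.072,0,0.081,-1,0.778,-0.072,0,0.081,-1])

```text
time: 29.22
eef_pos: [0.4887, 0.3528, 0.1915]
eef_rot: [[0.209, 0.978, -0.001], [0.978, -0.209, -0.002], [-0.002, -0.001, -1.0]]
wrist_force: [-0.7, -0.4, -1.9]
gripper_width: 0.652
finger_force: 30.0
```

```bash
python3 - <<'E'
from h import *
b=robot.get_image('wrist');save(b,'w11')
s=robot.sense();e=s['eef_pos'];R=np.array(s['eef_rot']);print(e,R[:,1],s['gripper_width']*91,s['finger_force'],s['wrist_force'],s['time'])
def rect(im,t,z):
    q=robot.trace(im,t)[0];c=cv2.findContours(q['pixels'].astype(np.uint8),0,1)[0];c=max(c,key=cv2.contourArea)[:,0]
    print(t,q['p'],cv2.minAreaRect(np.array([ray(im,p,z)[:2]*1000 for p in c],np.float32)),c.min(0),c.max(0))
rect(b,'lunch_tray',.018);rect(b,'sardine_tin',e[2]+.0194)
E
```

```text
[0.48890561 0.35232498 0.1917018 ] [ 9.77753483e-01 -2.09756647e-01 -5.25166586e-04] 58.9046706237423 29.996932446956635 [ 0.45919071 -0.32998954 -1.41746496] 29.2667
lunch_tray 0.71 ((492.7087707519531, 376.7248229980469), (135.26644897460938, 144.28028869628906), 77.98251342773438) [245 129] [394 261]
sardine_tin 0.79 ((493.35369873046875, 374.1090087890625), (61.61191940307617, 61.744346618652344), 78.0189208984375) [255 211] [386 332]
```

The tin is aligned over the tray to within about 1 mm. Lowering it.

Emit:
jog_arm(rows=[0.003,0,0.1,0,-1,0.003,0,0.24,0,-1,0.003,0,0.38,0,-1,0.003,0,0.52,0,-1,0.003,0,0.62,0,-1,0.003,0,0.68,0,-1,0.003,0,0.705,0,-1,0.003,0,0.712,0,-1,0.003,0,0.714,0,-1,0.003,0,0.714,0,-1])

```text
time: 30.2
eef_pos: [0.4902, 0.3547, 0.015]
eef_rot: [[0.21, 0.978, 0.002], [0.978, -0.21, 0.001], [0.002, 0.002, -1.0]]
wrist_force: [1.1, -0.2, -1.6]
gripper_width: 0.647
finger_force: 30.0
```

Emit:
jog_arm(rows=[0,0,0,0,0.4,0,0,0,0,0.65,0,0,0,0,0.65,0,0,0,0,0.65,0,0,-0.05,0,0.65,0,0,-0.18,0,0.65,0,0,-0.32,0,0.65,0,0,-0.46,0,0.65,0,0,-0.6,0,0.65,0,0,-0.714,0,0.65,0,0,-0.714,0,0.65])

```text
time: 31.12
eef_pos: [0.4921, 0.3566, 0.1996]
eef_rot: [[0.209, 0.978, 0.011], [0.978, -0.209, 0.008], [0.01, 0.009, -1.0]]
wrist_force: [0.9, 0.7, 0.4]
gripper_width: 0.826
finger_force: 0.0
```

```bash
python3 - <<'E'
from h import *
b=robot.get_image('wrist');save(b,'w12')
s=robot.sense();e=s['eef_pos'];R=np.array(s['eef_rot']);print(e,s['gripper_width']*91,s['wrist_force'],s['time'])
def rect(im,t,z):
    q=robot.trace(im,t)[0];c=cv2.findContours(q['pixels'].astype(np.uint8),0,1)[0];c=max(c,key=cv2.contourArea)[:,0]
    print(t,q['p'],cv2.minAreaRect(np.array([ray(im,p,z)[:2]*1000 for p in c],np.float32)),c.min(0),c.max(0))
rect(b,'lunch_tray',.018);rect(b,'sardine_tin',.032)
E
```

```text
[0.49081326 0.35568922 0.19637737] 74.98795664107848 [-0.20067931  0.30827756 -0.37907719] 31.1667
lunch_tray 0.8 ((488.37762451171875, 356.6190490722656), (178.73350524902344, 145.80589294433594), 77.7092056274414) [244 135] [387 299]
sardine_tin 0.71 ((490.4319763183594, 354.92730712890625), (103.80838012695312, 63.003997802734375), 78.19192504882812) [287 176] [348 274]
```

The tin lies within 2 mm of the tray's centre and is aligned lengthwise. Now I'll go back for the shaker.

Emit:
jog_arm(rows=[-0.14,0,0,-0.02,1,-0.28,0,0,-0.04,1,-0.43,0,0,-0.06,1,-0.58,0,0,-0.081,1,-0.73,0,0,-0.081,1,-0.88,0,0,-0.081,1,-0.95,0,0,-0.081,1,-0.95,0,0,-0.081,1])

```text
time: 31.93
eef_pos: [0.4371, 0.119, 0.1905]
eef_rot: [[-0.04, 0.999, -0.004], [0.999, 0.04, -0.002], [-0.002, -0.005, -1.0]]
wrist_force: [0.3, 0.8, -0.1]
gripper_width: 1.002
finger_force: 0.0
```

Emit:
jog_arm(rows=[-0.14,0,0,0,1,-0.28,0,0,0,1,-0.43,0.01,0,0,1,-0.58,0.02,0,0,1,-0.73,0.026,0,0,1,-0.88,0.026,0,0,1,-1.0,0.026,0,0,1,-1.0,0.026,0,0,1,-1.0,0.026,0,0,1])

```text
time: 32.68
eef_pos: [0.4569, -0.1276, 0.1908]
eef_rot: [[-0.041, 0.999, -0.002], [0.999, 0.041, 0.001], [0.001, -0.002, -1.0]]
wrist_force: [0.2, 0.8, -0.3]
gripper_width: 1.005
finger_force: 0.0
```

```bash
cat > go.py <<'E'
from h import *
import sys
t=np.array(eval(sys.argv[1]))
b=robot.get_image('wrist') if len(sys.argv)>2 else None
s=robot.sense();R=np.array(s['eef_rot']);e=np.array(s['eef_pos'])
a=np.degrees(np.arctan2(R[1,1],R[0,1]))
print(e.round(4),'yaw',a.round(2),'t',s['time'],'shift units',(R.T@(t-e)/.25).round(3),'twist',((a-2.52)/180).round(4),s['wrist_force'].round(1) if hasattr(s['wrist_force'],'round') else '')
E
python3 go.py "[.4658,-.3047,.0835]"
```

```text
[ 0.4569 -0.1276  0.1908] yaw 2.35 t 32.6833 shift units [-0.71   0.007  0.428] twist -0.0009 [ 0.2  0.8 -0.3]
```

Emit:
jog_arm(rows=[-0.12,0,0,-0.001,1,-0.26,0,0,-0.001,1,-0.4,0.002,0,-0.001,1,-0.54,0.004,0,-0.001,1,-0.66,0.007,0,-0.001,1,-0.71,0.007,0,-0.001,1,-0.71,0.007,0.1,-0.001,1,-0.71,0.007,0.2,-0.001,1,-0.71,0.007,0.25,-0.001,1,-0.71,0.007,0.25,-0.001,1,-0.71,0.007,0.25,-0.001,1,-0.71,0.007,0.25,-0.001,1])

```text
time: 33.68
eef_pos: [0.4674, -0.3037, 0.1305]
eef_rot: [[-0.048, 0.999, 0.001], [0.999, 0.048, -0.0], [-0.0, 0.001, -1.0]]
wrist_force: [-0.3, -0.1, -0.1]
gripper_width: 0.998
finger_force: 0.0
```

```bash
python3 - <<'E'
from h import *
b=robot.get_image('wrist');save(b,'w13')
for t in['spice_jar','pepper_mill','salt_shaker']:print(t,robot.find_in(b,t)[:1])
E
python3 go.py "[.4658,-.3047,.083]"
```

```text
spice_jar [{'centre': [311.3, 376.1], 'p': 0.88}]
pepper_mill [{'centre': [596.3, 143.8], 'p': 0.26}]
salt_shaker [{'centre': [320.3, 256.8], 'p': 0.96}]
[ 0.4671 -0.3046  0.1308] yaw 2.71 t 33.8833 shift units [-0.    -0.005  0.191] twist 0.001 [-0.   0.3 -0.3]
```

Emit:
jog_arm(rows=[0,-0.004,0.08,0.001,1,0,-0.004,0.16,0.001,1,0,-0.004,0.191,0.001,1,0,-0.004,0.191,0.001,1,0,-0.004,0.191,0.001,1,0,-0.004,0.191,0.001,-1,0,-0.004,0.191,0.001,-1,0,-0.004,0.191,0.001,-1,0,-0.004,0.191,0.001,-1,0,-0.004,0.191,0.001,-1,0,-0.004,0.191,0.001,-1,0,-0.004,0.191,0.001,-1], newtons=20)

```text
time: 34.88
eef_pos: [0.4654, -0.3046, 0.082]
eef_rot: [[-0.044, 0.999, 0.0], [0.999, 0.044, -0.0], [-0.0, 0.0, -1.0]]
wrist_force: [-0.4, 0.2, -0.1]
gripper_width: 0.519
finger_force: 0.0
```

Emit:
jog_arm(rows=[0,0,0,0,-1,0,0,0,0,-1,0,0,0,0,-1,0,0,0,0,-1])

```text
time: 35.22
eef_pos: [0.4654, -0.3046, 0.0819]
eef_rot: [[-0.044, 0.999, 0.0], [0.999, 0.044, -0.0], [-0.0, 0.0, -1.0]]
wrist_force: [-0.2, 0.8, -0.3]
gripper_width: 0.364
finger_force: 19.4
```

```bash
python3 go.py "[.4508,.0347,.1371]"
```

```text
[ 0.4654 -0.3046  0.0819] yaw 2.51 t 35.2167 shift units [ 1.358e+00  1.000e-03 -2.210e-01] twist -0.0001 [-0.2  0.8 -0.3]
```

Emit:
jog_arm(rows=[0,0,-0.06,0,-1,0,0,-0.17,0,-1,0,0,-0.26,0,-1,0.04,0,-0.28,0,-1,0.12,0,-0.28,0,-1,0.23,0,-0.28,0,-1,0.36,0,-0.28,0,-1,0.49,0,-0.28,0,-1,0.62,0,-0.28,0,-1,0.75,0,-0.28,0,-1,0.87,0,-0.28,0,-1])

```text
time: 36.13
eef_pos: [0.4545, -0.0849, 0.151]
eef_rot: [[-0.044, 0.999, -0.002], [0.999, 0.044, 0.001], [0.001, -0.002, -1.0]]
wrist_force: [0.9, 0.2, -1.2]
gripper_width: 0.366
finger_force: 19.4
```

Emit:
jog_arm(rows=[0.12,0,0,0,-1,0.24,0,0,0,-1,0.36,0,0,0,-1,0.45,0,0,0,-1,0.488,0.001,0,0,-1,0.488,0.001,0,0,-1,0.488,0.001,0.08,0,-1,0.488,0.001,0.16,0,-1,0.488,0.001,0.22,0,-1,0.488,0.001,0.22,0,-1,0.488,0.001,0.22,0,-1,0.488,0.001,0.22,0,-1])

```text
time: 37.13
eef_pos: [0.4514, 0.034, 0.0975]
eef_rot: [[-0.043, 0.999, 0.001], [0.999, 0.043, -0.0], [-0.0, 0.001, -1.0]]
wrist_force: [0.1, -0.4, 0.0]
gripper_width: 0.366
finger_force: 19.4
```

```bash
python3 go.py "[.4505,.0347,.0668]" 1
```

```text
[0.4517 0.0341 0.0978] yaw 2.46 t 37.1833 shift units [ 0.003 -0.005  0.124] twist -0.0003 [ 0.5 -0.8 -0.7]
```

Emit:
jog_arm(rows=[0.003,-0.003,0.05,0,-1,0.003,-0.003,0.09,0,-1,0.003,-0.003,0.115,0,-1,0.003,-0.003,0.122,0,-1,0.003,-0.003,0.122,0,-1,0.003,-0.003,0.122,0,-1])

```text
time: 37.68
eef_pos: [0.4506, 0.0353, 0.0669]
eef_rot: [[-0.044, 0.999, 0.001], [0.999, 0.044, -0.0], [-0.0, 0.001, -1.0]]
wrist_force: [0.3, 0.5, -0.8]
gripper_width: 0.361
finger_force: 19.4
```

```bash
python3 go.py "[.4505,.0347,.0664]" 1; python3 - <<'E'
from h import *
a={'frame':cv2.cvtColor(cv2.imread('pics/k_b.png'),4)};b=robot.get_image('wrist')
print(shift(a,b,(295,240,345,320)),shift(a,b,(235,200,270,250)),shift(a,b,(300,180,420,195)))
E
```

```text
[0.4506 0.0353 0.067 ] yaw 2.51 t 37.7333 shift units [-0.002 -0.001  0.002] twist -0.0001 [-0.8 -0.4 -1. ]
(-1, -2, 0.9768174886703491) (0, 0, 0.9978010058403015) (0, 1, 0.9868307709693909)
```

Emit:
jog_arm(rows=[-0.005,-0.001,0.001,0,-1,-0.005,-0.001,0.003,0,-1,-0.005,-0.001,0.003,0,-0.2,-0.005,-0.001,0.003,0,0.4,-0.005,-0.001,0.003,0,1,-0.005,-0.001,0.003,0,1,-0.005,-0.001,0.003,0,1,-0.005,-0.001,0.003,0,1,-0.005,-0.001,0.003,0,1,-0.005,-0.001,0.003,0,1,-0.005,-0.001,0.003,0,1])

```text
time: 38.7
eef_pos: [0.4498, 0.0341, 0.0656]
eef_rot: [[-0.044, 0.999, 0.0], [0.999, 0.044, -0.0], [-0.0, 0.0, -1.0]]
wrist_force: [-0.5, 0.1, -0.1]
gripper_width: 0.95
finger_force: 0.0
```

```bash
python3 - <<'E'
from h import *
a=pickle.load(open('k_a.pkl','rb'));b=robot.get_image('wrist')
print(shift(a,b,(295,240,345,320)),shift(a,b,(235,200,270,250)),shift(a,b,(300,180,420,195)))
E
python3 go.py "[.4660,-.3899,.2295]"
```

```text
(4, 0, 0.9878267645835876) (1, 0, 0.9958510994911194) (1, -1, 0.9794036149978638)
[0.4498 0.034  0.0656] yaw 2.51 t 38.75 shift units [-1.697 -0.01  -0.655] twist -0.0001 [-0.2 -0.1 -1.5]
```

The shaker is back within about 1 mm. Now the jar.

Emit:
jog_arm(rows=[0,0,-0.08,0,1,0,0,-0.22,0,1,0,0,-0.36,0,1,-0.05,0,-0.5,0,1,-0.18,0,-0.5,0,1,-0.33,0,-0.5,0,1,-0.48,0,-0.5,0,1,-0.63,0,-0.5,0,1,-0.78,0,-0.5,0,1,-0.9,0,-0.5,0,1,-0.9,0,-0.5,0,1])

```text
time: 39.67
eef_pos: [0.4601, -0.1956, 0.1906]
eef_rot: [[-0.039, 0.999, 0.001], [0.999, 0.039, -0.003], [-0.003, 0.001, -1.0]]
wrist_force: [-0.5, -0.1, 0.6]
gripper_width: 1.003
finger_force: 0.0
```

```bash
python3 go.py "[.4660,-.3899,.1035]"
```

```text
[ 0.4601 -0.1956  0.1906] yaw 2.25 t 39.6667 shift units [-0.777 -0.007  0.351] twist -0.0015 [-0.5 -0.1  0.6]
```

Emit:
jog_arm(rows=[-0.14,0,0,0,1,-0.29,0,0,0,1,-0.44,0,0,0,1,-0.59,-0.004,0,0,1,-0.71,-0.006,0,0,1,-0.777,-0.006,0,0,1,-0.777,-0.006,0.08,0,1,-0.777,-0.006,0.16,0,1,-0.777,-0.006,0.18,0,1,-0.777,-0.006,0.18,0,1,-0.777,-0.006,0.18,0,1,-0.777,-0.006,0.18,0,1])

```text
time: 40.67
eef_pos: [0.4675, -0.3849, 0.147]
eef_rot: [[-0.044, 0.999, 0.002], [0.999, 0.044, -0.001], [-0.002, 0.002, -1.0]]
wrist_force: [-0.3, 0.2, 0.6]
gripper_width: 0.999
finger_force: 0.0
```

```bash
python3 go.py "[.4660,-.3899,.1035]" 1;sleep 0; python3 go.py "[.4660,-.3899,.1035]"
```

```text
[ 0.4675 -0.385   0.1471] yaw 2.54 t 40.7167 shift units [-0.019 -0.007  0.174] twist 0.0001 [-0.8 -0.1  0.7]
[ 0.4675 -0.385   0.1471] yaw 2.54 t 40.7167 shift units [-0.019 -0.007  0.174] twist 0.0001 [-0.8 -0.1  0.7]
```

Emit:
jog_arm(rows=[-0.019,-0.006,0.06,0,1,-0.019,-0.006,0.13,0,1,-0.019,-0.006,0.174,0,1,-0.019,-0.006,0.174,0,1,-0.019,-0.006,0.174,0,1])

```text
time: 41.13
eef_pos: [0.4655, -0.3895, 0.1023]
eef_rot: [[-0.044, 0.999, -0.0], [0.999, 0.044, 0.0], [0.0, -0.0, -1.0]]
wrist_force: [0.9, -0.1, 0.8]
gripper_width: 0.997
finger_force: 0.0
```

```bash
python3 go.py "[.4660,-.3899,.1035]" 1
```

```text
[ 0.4659 -0.3899  0.103 ] yaw 2.52 t 41.1833 shift units [-0.     0.    -0.002] twist 0.0 [-0.3  0.6  0.5]
```

Exactly on target. Close on the jar.

Emit:
jog_arm(rows=[0,0,0,0,-1,0,0,0,0,-1,0,0,0,0,-1,0,0,0,0,-1,0,0,0,0,-1,0,0,0,0,-1,0,0,0,0,-1,0,0,0,0,-1,0,0,0,0,-1,0,0,0,0,-1], newtons=22)

```text
time: 42.02
eef_pos: [0.4655, -0.3897, 0.1022]
eef_rot: [[-0.044, 0.999, 0.0], [0.999, 0.044, -0.0], [-0.0, 0.0, -1.0]]
wrist_force: [-0.6, -0.1, 0.3]
gripper_width: 0.487
finger_force: 22.0
```

Emit:
jog_arm(rows=[0,0,-0.06,0,-1,0,0,-0.17,0,-1,0,0,-0.26,0,-1,0.04,0,-0.28,0,-1,0.12,0,-0.28,0,-1,0.23,0,-0.28,0,-1,0.36,0,-0.28,0,-1,0.49,0,-0.28,0,-1,0.62,0,-0.28,0,-1,0.75,0,-0.28,0,-1,0.87,0,-0.28,0,-1])

```text
time: 42.93
eef_pos: [0.4544, -0.1697, 0.171]
eef_rot: [[-0.044, 0.999, -0.002], [0.999, 0.044, 0.001], [0.001, -0.002, -1.0]]
wrist_force: [0.8, 0.7, -0.1]
gripper_width: 0.489
finger_force: 22.0
```

Emit:
jog_arm(rows=[0.12,0,0,0,-1,0.24,0,0,0,-1,0.36,0,0,0,-1,0.47,0,0,0,-1,0.53,0,0,0,-1,0.53,0,0,0,-1,0.53,0,0.08,0,-1,0.53,0,0.16,0,-1,0.53,0,0.22,0,-1,0.53,0,0.22,0,-1,0.53,0,0.22,0,-1,0.53,0,0.22,0,-1])

```text
time: 43.93
eef_pos: [0.4504, -0.0404, 0.1176]
eef_rot: [[-0.043, 0.999, 0.001], [0.999, 0.043, -0.0], [-0.0, 0.001, -1.0]]
wrist_force: [0.9, 0.7, -1.5]
gripper_width: 0.487
finger_force: 22.0
```

```bash
python3 go.py "[.4506,-.0404,.0867]" 1
```

```text
[ 0.4507 -0.0403  0.1179] yaw 2.49 t 43.9833 shift units [-0.    -0.001  0.125] twist -0.0002 [-0.   0.6 -0.4]
```

Emit:
jog_arm(rows=[0,0,0.05,0,-1,0,0,0.09,0,-1,0,0,0.115,0,-1,0,0,0.122,0,-1,0,0,0.122,0,-1,0,0,0.122,0,-1])

```text
time: 44.48
eef_pos: [0.4506, -0.0401, 0.0872]
eef_rot: [[-0.044, 0.999, 0.001], [0.999, 0.044, -0.0], [-0.0, 0.001, -1.0]]
wrist_force: [-0.5, 0.2, -0.2]
gripper_width: 0.489
finger_force: 22.0
```

```bash
python3 go.py "[.4506,-.0404,.0867]" 1; python3 - <<'E'
from h import *
a={'frame':cv2.cvtColor(cv2.imread('pics/j_b.png'),4)};b=robot.get_image('wrist')
print(shift(a,b,(285,255,350,320)),shift(a,b,(290,110,360,170)))
E
```

```text
[ 0.4507 -0.0401  0.0873] yaw 2.51 t 44.5333 shift units [-0.001 -0.     0.002] twist -0.0001 [-0.7  0.9 -0.6]
(0, 0, 0.9756016731262207) (2, 0, 0.9726521968841553)
```

Emit:
jog_arm(rows=[0,0,0.002,0,-1,0,0,0.002,0,-0.01,0,0,0.002,0,0.6,0,0,0.002,0,1,0,0,0.002,0,1,0,0,0.002,0,1,0,0,0.002,0,1,0,0,0.002,0,1,0,0,0.002,0,1])

```text
time: 45.33
eef_pos: [0.4501, -0.04, 0.0861]
eef_rot: [[-0.044, 0.999, 0.0], [0.999, 0.044, -0.0], [-0.0, 0.0, -1.0]]
wrist_force: [1.1, -0.2, 0.5]
gripper_width: 0.973
finger_force: 0.0
```

Emit:
jog_arm(rows=[0,0,-0.08,0,1,0,0,-0.22,0,1,0,0,-0.36,0,1,-0.04,0,-0.5,0,1,-0.12,0,-0.64,0,1,-0.25,0,-0.74,0,1,-0.4,0,-0.74,0,1,-0.55,0,-0.74,0,1,-0.7,0,-0.74,0,1,-0.85,0,-0.74,0,1,-0.85,0,-0.74,0,1,-0.85,0,-0.74,0,1])

```text
time: 46.33
eef_pos: [0.459, -0.2537, 0.2705]
eef_rot: [[-0.04, 0.999, -0.001], [0.999, 0.04, 0.001], [0.001, -0.001, -1.0]]
wrist_force: [0.5, 0.4, 0.0]
gripper_width: 0.999
finger_force: 0.0
```

```bash
python3 go.py "[.4713,-.4745,.2450]" 1
```

```text
[ 0.459  -0.2524  0.2707] yaw 2.42 t 46.3833 shift units [-0.89   0.012  0.102] twist -0.0006 [ 0.5 -0.5  0.5]
```

Emit:
jog_arm(rows=[-0.14,0,0,0,1,-0.29,0,0,0,1,-0.44,0,0,0,1,-0.59,0.004,0,0,1,-0.74,0.006,0,0,1,-0.84,0.006,0,0,1,-0.89,0.006,0,0,1,-0.89,0.006,0.05,0,1,-0.89,0.006,0.1,0,1,-0.89,0.006,0.1,0,1,-0.89,0.006,0.1,0,1,-0.89,0.006,0.1,0,1])

```text
time: 47.38
eef_pos: [0.4713, -0.4736, 0.2471]
eef_rot: [[-0.045, 0.999, 0.001], [0.999, 0.045, -0.001], [-0.001, 0.001, -1.0]]
wrist_force: [0.7, -0.8, 0.1]
gripper_width: 1.0
finger_force: 0.0
```

```bash
python3 go.py "[.4713,-.4745,.1695]" 1; python3 - <<'E'
from h import *
b=robot.get_image('wrist');print(robot.find_in(b,'pepper_mill')[:1])
E
```

```text
[ 0.4713 -0.4739  0.2474] yaw 2.58 t 47.4333 shift units [-0.002 -0.001  0.312] twist 0.0003 [ 0.8 -0.   0.5]
[{'centre': [323.3, 239.8], 'p': 0.9}]
```

Emit:
jog_arm(rows=[-0.001,0,0.1,0,1,-0.001,0,0.22,0,1,-0.001,0,0.29,0,1,-0.001,0,0.312,0,1,-0.001,0,0.312,0,1,-0.001,0,0.312,0,1])

```text
time: 48.03
eef_pos: [0.4712, -0.4752, 0.1694]
eef_rot: [[-0.044, 0.999, 0.001], [0.999, 0.044, -0.001], [-0.002, 0.001, -1.0]]
wrist_force: [0.4, -0.4, -0.4]
gripper_width: 1.002
finger_force: 0.0
```

Emit:
jog_arm(rows=[0,0,0,0,-1,0,0,0,0,-1,0,0,0,0,-1,0,0,0,0,-1,0,0,0,0,-1,0,0,0,0,-1,0,0,0,0,-1,0,0,0,0,-1,0,0,0,0,-1,0,0,0,0,-1], newtons=25)

```text
time: 48.87
eef_pos: [0.4707, -0.4747, 0.1681]
eef_rot: [[-0.044, 0.999, 0.0], [0.999, 0.044, -0.0], [-0.0, 0.0, -1.0]]
wrist_force: [-0.0, 0.3, -0.3]
gripper_width: 0.487
finger_force: 22.2
```

```bash
python3 go.py "[.4553,-.1127,.2228]" 1
```

```text
[ 0.4706 -0.4747  0.1681] yaw 2.51 t 48.9167 shift units [ 1.449  0.002 -0.219] twist -0.0001 [0.1 0.6 1.1]
```

Emit:
jog_arm(rows=[0,0,-0.06,0,-1,0,0,-0.17,0,-1,0,0,-0.26,0,-1,0.04,0,-0.28,0,-1,0.12,0,-0.28,0,-1,0.23,0,-0.28,0,-1,0.36,0,-0.28,0,-1,0.49,0,-0.28,0,-1,0.62,0,-0.28,0,-1,0.75,0,-0.28,0,-1,0.87,0,-0.28,0,-1])

```text
time: 49.83
eef_pos: [0.4597, -0.2546, 0.2369]
eef_rot: [[-0.044, 0.999, -0.002], [0.999, 0.044, 0.002], [0.002, -0.002, -1.0]]
wrist_force: [0.7, -0.2, -0.3]
gripper_width: 0.489
finger_force: 21.9
```

Emit:
jog_arm(rows=[0.12,0,0,0,-1,0.24,0,0,0,-1,0.36,0,0,0,-1,0.48,0,0,0,-1,0.56,0,0,0,-1,0.579,0,0,0,-1,0.579,0,0.06,0,-1,0.579,0,0.14,0,-1,0.579,0,0.22,0,-1,0.579,0,0.22,0,-1,0.579,0,0.22,0,-1,0.579,0,0.22,0,-1])

```text
time: 50.83
eef_pos: [0.4551, -0.1133, 0.1837]
eef_rot: [[-0.043, 0.999, 0.001], [0.999, 0.043, -0.001], [-0.001, 0.001, -1.0]]
wrist_force: [0.2, -0.1, -0.8]
gripper_width: 0.491
finger_force: 21.9
```

```bash
python3 go.py "[.4553,-.1127,.1526]" 1
```

```text
[ 0.4554 -0.1133  0.1841] yaw 2.49 t 50.8833 shift units [ 0.003 -0.001  0.126] twist -0.0002 [-1.3  0.8 -1.6]
```

Emit:
jog_arm(rows=[0.002,0,0.05,0,-1,0.002,0,0.09,0,-1,0.002,0,0.115,0,-1,0.002,0,0.122,0,-1,0.002,0,0.122,0,-1,0.002,0,0.122,0,-1])

```text
time: 51.38
eef_pos: [0.4553, -0.1126, 0.1533]
eef_rot: [[-0.044, 0.999, 0.001], [0.999, 0.044, -0.001], [-0.001, 0.001, -1.0]]
wrist_force: [0.2, 0.8, -1.4]
gripper_width: 0.489
finger_force: 21.9
```

```bash
python3 go.py "[.4553,-.1127,.1526]" 1; python3 - <<'E'
from h import *
a=pickle.load(open('m_a.pkl','rb'));b=robot.get_image('wrist')
print(shift(a,b,(308,305,336,332)),shift(a,b,(285,250,345,300)), shift(a,b,(285,130,345,190)),shift(a,b,(290,10,360,60)))
E
```

```text
[ 0.4553 -0.1126  0.1534] yaw 2.51 t 51.4333 shift units [-0.001 -0.     0.003] twist -0.0001 [ 0.1  0.2 -1.2]
(-2, -4, 0.9858418703079224) (-1, -3, 0.9763268232345581) (-1, -2, 0.9747844934463501) (1, -1, 0.9790781140327454)
```

Emit:
jog_arm(rows=[-0.002,0,0.004,0,-1,-0.002,0,0.004,0,-1,-0.002,0,0.004,0,0.05,-0.002,0,0.004,0,0.6,-0.002,0,0.004,0,1,-0.002,0,0.004,0,1,-0.002,0,0.004,0,1,-0.002,0,0.004,0,1,-0.002,0,0.004,0,1,-0.002,0,0.004,0,1])

```text
time: 52.32
eef_pos: [0.4547, -0.1128, 0.1516]
eef_rot: [[-0.044, 0.999, -0.0], [0.999, 0.044, -0.0], [-0.0, -0.0, -1.0]]
wrist_force: [0.6, -0.0, -0.0]
gripper_width: 0.993
finger_force: 0.0
```

Emit:
jog_arm(rows=[0,0,-0.06,0,1,0,0,-0.16,0,1,0,0,-0.26,0,1,0,0,-0.36,0,1,0,0,-0.388,0,1,0,0,-0.388,0,1,0,0,-0.388,0,1,0,0,-0.388,0,1,0,0,-0.388,0,1])

```text
time: 53.07
eef_pos: [0.4539, -0.1126, 0.247]
eef_rot: [[-0.044, 0.999, -0.003], [0.999, 0.044, 0.001], [0.001, -0.003, -1.0]]
wrist_force: [-0.6, -0.4, 0.3]
gripper_width: 0.996
finger_force: 0.0
```

```bash
python3 go.py "[.4555,-.1126,.2510]" 1; python3 - <<'E'
from h import *
a=pickle.load(open('w2.pkl','rb'));b=robot.get_image('wrist')
for n,bx in dict(knob=(310,245,335,265),mill=(300,222,346,265),jar=(296,130,344,180),shk=(304,44,346,90),rackF=(262,80,272,200),rackR=(380,235,440,262),disc=(285,180,305,230)).items(): print(n,shift(a,b,bx))
for t in['pepper_mill','spice_jar','salt_shaker']:print(t,robot.find_in(b,t)[:1])
c=robot.get_image('scene');save(c,'end');A=cv2.imread('pics/scene0.png');C=cv2.cvtColor(c['frame'],4)
for n,bx in dict(mill=(375,205,405,280),jar=(353,240,380,290),shk=(328,265,350,305),mug=(355,175,395,215),ftin=(336,200,368,232),garlic=(408,185,430,206),red=(265,295,298,357)).items():
    print(n,shift({'frame':cv2.cvtColor(A,4)},c,bx))
t=robot.get_image('top')
def rect(im,t,z):
    q=robot.trace(im,t)[0];k=cv2.findContours(q['pixels'].astype(np.uint8),0,1)[0];k=max(k,key=cv2.contourArea)[:,0]
    print(t,q['p'],cv2.minAreaRect(np.array([ray(im,p,z)[:2]*1000 for p in k],np.float32)))
rect(t,'sardine_tin',.032);rect(t,'lunch_tray',.018)
E
```

```text
[ 0.4541 -0.1127  0.2472] yaw 2.51 t 53.1167 shift units [ 0.     0.006 -0.015] twist -0.0001 [-1.1  0.1 -0.9]
knob (3, 0, 0.9654231071472168)
mill (3, -1, 0.9879783391952515)
jar (1, -1, 0.9840235710144043)
shk (2, 0, 0.9755991101264954)
rackF (0, -1, 0.9919925332069397)
rackR (1, 1, 0.9958486557006836)
disc (2, 0, 0.9852920174598694)
pepper_mill [{'centre': [326.3, 236.1], 'p': 0.55}]
spice_jar [{'centre': [318.9, 153.3], 'p': 0.74}]
salt_shaker [{'centre': [326.9, 69.1], 'p': 0.84}]
mill (-1, 0, 0.9740930795669556)
jar (0, 0, 0.8612825274467468)
shk (-3, 0, 0.7402111291885376)
mug (0, 0, 0.990218460559845)
ftin (0, 0, 0.9984458088874817)
garlic (0, 0, 0.9965808987617493)
red (0, 0, 0.9977956414222717)
sardine_tin 0.6 ((491.687255859375, 353.67950439453125), (108.7101058959961, 63.871768951416016), 76.12496948242188)
lunch_tray 0.83 ((488.9966735839844, 354.75640869140625), (186.13429260253906, 150.22364807128906), 78.51055145263672)
```

```bash
python3 - <<'E'
import cv2,numpy as np
from h import shift
A=cv2.cvtColor(cv2.imread('pics/scene0.png'),4);C=cv2.cvtColor(cv2.imread('pics/end.png'),4)
for bx in [(328,284,352,308),(332,280,348,304),(320,290,360,310)]: print(shift({'frame':A},{'frame':C},bx))
for I in(A,C):
    p=I[276:310,318:362].astype(int);m=(p.min(2)>175)&(np.ptp(p,axis=2)<25);y,x=np.nonzero(m);print(m.sum(),x.mean()+318,y.mean()+276,x.min()+318,x.max()+318,y.max()+276)
E
```

```text
(0, 0, 0.9739956259727478)
(-1, 0, 0.985313355922699)
(0, 0, 0.9867826104164124)
151 337.7417218543046 285.2913907284768 330 346 293
155 337.1290322580645 285.1548387096774 330 346 292
```

```bash
python3 -c "
from rig import robot
print(robot.finish_job())"
```

```text
the job is handed in; nothing more can be done
None
```

The job is handed in: the tin lies lengthwise in the middle of the tray (within about 3 mm by the last camera measurement), and the mill, shaker and jar are back upright within about 1–2 mm of where they stood, with the mug, food tin, garlic and red jar unmoved.

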